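# Lock a ring blank in the setting chuck by feel, with the spring-pin key

### The job

Lock the ring blank in the setting chuck: with the pin key from the rotary tool stand, slide its spring tip along the curved slot in the chuck's cover until it drops into the hidden hole of the lock collar, then swing the collar clockwise (seen from above) until both jaws grip the blank firmly. Draw the key out and hang it back upright on its fork hook, leaving the stand turned so that this hook faces the front edge of the bench (towards the robot). Leave the jar, loupe, mallet head and glue bottle where they stand.

Things in the scene. Friction and masses are not known exactly. Their poses are not given: they have to be found in the camera images.
- chuck: Round steel setting chuck with a knurled side, 129 mm across, deck and cover 36 mm high, fixed to the bench. Origin: centre of its underside, on its axis; z up; its front is its -x side. Its hidden lock collar turns about this axis and drives both jaws by a cam: about 3 to 5 N sideways at the pin turns it; once the jaws meet the blank it stops dead and 8 to 12 N tightens it. It stays where it is left.
- jaw_left: Steel jaw on the deck at the chuck's +y side, 26 mm wide, 17 mm high. Origin: bottom middle of its gripping face, 15 mm from the chuck's axis when open; the collar drives it towards the axis, 0.1 mm a degree.
- jaw_right: The same jaw at the chuck's -y side, turned to face the other; both move together.
- blank: Dark ring blank, 22 mm outside, 10 mm high, lying flat and loose on the deck between the open jaws (30 mm apart). Origin: centre of its underside.
- stand: Foot (100 mm across) of the rotary tool stand, fixed to the bench. Origin: centre of its underside, on the stand's turning axis; its front is its -x side, towards the robot.
- stand_knob (a point): On the stand's axis, 163 mm up: middle of its ribbed black knob, 27 mm across, from 150 to 174 mm up. Turning it turns the whole head (fork hook and four screwdrivers, tops 144 mm up, 55 mm from the axis); light friction, no stop within half a turn of the start.
- hook_seat (a point): The key's seat in the fork hook, 55 mm from the stand's axis, on the prongs, 78 mm above the bench. The hook opens outwards along this point's -x axis: 11 mm slot between two prongs whose tips rise 4 mm, 13 to 18 mm further out, then flare until 28 mm out. Enter from outside with the flange 8 mm or more above the seat, then lower it. Screwdrivers hang 72 degrees to either side.
- key_handle (a point): Middle of the six-sided steel handle of the pin key (0.1 kg), 14 mm across flats, 8 to 60 mm above the flange's underside (cap to 63 mm); this point is 34 mm above it. z runs up the key; one pair of flats faces this point's +x and -x, the others 60 degrees from them. At the start the key hangs upright in the hook.
- key_flange (a point): Centre of the underside of the key's flange (22 mm across, 4 mm thick), which rests on the hook. Under it an 8 mm shank, 24 mm long, then the spring pin.
- key_tip (a point): Round end of the key's spring pin, 5 mm thick, 42 mm under the flange's underside (76 mm under the middle of the handle) when free, sticking 18 mm out of the shank. It can be pushed up 11 mm against a soft spring (0.7 N at first touch, 1.6 N at 5 mm) and springs out again over a hole.
- jar: Bystander: glass jar with black lid, 48 mm across, 63 mm high. Origin: centre of its underside.
- loupe: Bystander: black eye loupe, 39 mm across, 30 mm high. Origin: centre of its underside.
- nylon_mallet_head: Bystander: white mallet head, 31 x 53 x 31 mm. Origin: centre of its underside.
- glue_bottle: Bystander: white bottle with a nozzle, 32 mm across, 106 mm high. Origin: centre of its underside.
- slot_start (a point): Anticlockwise end of the curved slot, on the cover (36 mm up), middle of its width. The slot is 9 mm wide, its centre line on a 46 mm radius about the chuck's axis, from 75 degrees anticlockwise of the front (here, chuck's -y side) to 75 degrees clockwise of it, seen from above.
- slot_mid (a point): Middle of the slot at the chuck's front, on the cover. 8 mm below the cover lies the flat black collar. Its one hole, 10 mm wide, over 15 mm deep, on the same 46 mm radius, starts anywhere from 55 degrees anticlockwise of this point to 5 degrees clockwise of it, too dark to make out. Swung clockwise about 40 degrees it closes the jaws. The tip's light rubbing does not turn the collar.
Things that resemble listed ones, but are neither listed nor needed, are in the scene too. Leave any purple look-alike of the part that bears key_handle alone.

How it is judged:
On the way, in this order (a step that is already met when the one before it is completed fails the run):
1. the key's tip has dropped into the collar's hole (z of key_tip in the frame of chuck below 0.0245 m and horizontal distance between key_tip and chuck below 0.053 m), for 0.2 s.
2. both jaws press on the blank (contact force between each of jaw_left, jaw_right and blank above 3 N), for 0.2 s.
At the end, for the whole second after the job is handed in: Both jaws press on the blank (over 3 N each); the key hangs in its fork hook (flange within 6 mm of the seat, upright within 7 degrees); that hook stands within 25 degrees of the stand's front; no bystander was moved more than 15 mm (all of step 2 and distance between key_flange and hook_seat below 0.006 m and angle between key_flange's own z axis and vertical below 0.12 rad and x of hook_seat in the frame of stand below -0.0498 m); the robot touches nothing.
It fails at once if a bystander is pushed more than 15 mm (distance of any of jar, loupe, nylon_mallet_head, glue_bottle from where it was at the start of the episode above 0.015 m).
It also fails if it takes over 72 s, if anything falls off the work surface, if the arm or the gripper's body presses on something with over 40 N, if the wrist force passes 120 N, or if a joint passes its speed limit or range.

### The arm

A 6-joint arm with a two-finger parallel gripper is mounted at the origin on a cart in front of the work surface, level with it; the furniture and walls round the work are solid. World frame = base frame: x ahead of the robot, y to its left, z up, the work surface at z = 0. Lengths are in m, angles in rad, forces in N, time in s.
With the tool pointing down it reaches from about 0.275 to 0.975 m from the base axis. Payload 8.4 kg.
Tool frame: the origin (TCP) lies midway between the tips of the shut fingers; the grasp point (between the pads) lies behind it (r.tcp_to_grasp is the z of the grasp point in the tool frame, in m); z points along the fingers, y is the direction in which the jaws open and shut (so a half turn about z gives the same grasp; the last joint's range is limited). The gripper opens to 92 mm and grips with 3 to 60 N. Pads are 20 mm wide; open, the fingers measure 128 mm over their backs; the gripper's body (75 mm by 189 mm) begins 69 mm behind the grasp point.
Start: joints at [-1.117, 0.353, 1.633, -0, 1.155, -0.002], TCP at [0.275, -0.561, 0.215] pointing down, gripper open.
Joint ranges: [-2.63, 2.63], [-0.92, 2.1], [0.06, 2.66], [-1.3, 4.44], [0, 2.69], [-3.02, 3.02]. Speed limits (rad/s): [2.22, 2.22, 2.79, 3.14, 3.14, 3.14].

### API

Orientations are given as [roll, pitch, yaw] about the fixed x, y, z axes, in that order (R = Rz(yaw) Ry(pitch) Rx(roll)).
In Python, from rig import r gives the robot as it stands.
- The arm moves only by the tool move_arm, never from a script. Its argument "targets" is a list of rows, each a list of 7 numbers: the shift along the tool's x, y, z in cm, then the turn, a rotation vector about the tool's x, y, z in degrees, then the finger opening in cm, from 0 to 9.19. In form: [[dx, dy, dz, ax, ay, az, claw], ...]. A call has 1 to 5 rows; each row shifts and turns the commanded pose from where the row before left it, along the tool's axes as they then stand; what a row does not reach is not made up. A row lasts 1/10 s, in which the tool goes at most 50 mm and 8.59 degrees, less where a joint would pass 70% of its speed; a pose out of reach is approached as far as the arm can. A call is refused whole if a number of a shift passes 5 or a number of a turn 8.59, either way. A call with a gripper value outside its range is refused whole. The fingers move at their own pace and stop on an object; "squeeze" is the grip in N (left out, the last holds). Time passes only in rows, so rows that do not move let the fingers close. It gives the time, the measured TCP pose, the force and the opening at its end, in the units of the state.
- r.sense(): the state, without advancing time (a new reading comes with each control period).
- r.capture(name): name is "side" or "top"; returns the picture (480x640x3 uint8, red, green, blue); there is no depth.
- r.get_calibration(name): a dict with "fx", "fy", "cx", "cy" (pixels), "R" (3x3) and "t" (3): a world point X has camera coordinates R X + t. Camera axes: x right, y down, z forward; pixel columns grow to the right and rows downward; lengths in m; the calibration is good to about 2 mm. A picture is of the moment at which its call begins. get_calibration takes no time and is no camera call.
- r.close_job(): hands the job in, once; it reports no verdict.
The state is a dict: "time_s": time; "joints": joint angles; "joint_velocities": joint speeds; "tau": joint torques, N m; "tool_pos": TCP position; "orientation": TCP orientation; "ft_force": force on the tool from outside, world axes, zero at the start; "moment": the same for the moment, N m; "opening": finger opening in m.
Only numpy, scipy, OpenCV 4.12 (cv2) and the standard library are available. Lean on these libraries where they do the work, as an engineer would, in place of code of your own. Each camera call takes 0.05 s, during which the arm holds its last target.

## Working session

There is one attempt and no reset: what is moved stays moved. The work goes in short steps, Python scripts to look and compute and a tool call to move; the robot and the scene stay as the last step left them, time stands still between calls to the robot, and variables do not carry over. Pictures are saved under pics/ and viewed, and the job is handed in when it is done.

Besides the shell and the picture viewer there is one more tool, called as name(argument=value, ...), one argument or row to a line, values as JSON. move_arm: Moves the arm, as the interface text tells. Its arguments: {"type":"object","properties":{"targets":{"type":"array"},"squeeze":{"type":"number"}},"required":["targets"]}

```bash
mkdir -p pics; ls
python3 - <<'E'
from rig import r
import cv2
print(r.sense(), r.tcp_to_grasp)
for n in ("side","top"):
    im=r.capture(n); cv2.imwrite(f"pics/{n}0.png",im[:,:,::-1]); c=r.get_calibration(n); print(n,c)
E
```

```text
pics
{'time_s': 0.0, 'joints': array([-1.11741992e+00,  3.53610266e-01,  1.63412404e+00, -1.37316009e-07,
        1.15518942e+00, -2.38367803e-03]), 'joint_velocities': array([-1.44832392e-03, -1.31646303e-03, -1.07204855e-03, -1.94207640e-05,
       -3.33484786e-03, -2.53421194e-04]), 'tau': array([-3.92858710e-03, -5.93854594e+01, -3.34216082e+01,  6.91573857e-02,
        2.33808631e-02, -1.24635790e-04]), 'tool_pos': array([ 0.27488668, -0.56076251,  0.21389167]), 'orientation': array([-3.14026159e+00, -3.04728079e-06,  4.55760134e-01]), 'ft_force': array([-0.68881765,  0.65319676, -0.55842413]), 'moment': array([0.01834528, 0.00610813, 0.01148407]), 'opening': 0.09228233067493179} -0.0187
side {'fx': 506.7830946435104, 'fy': 506.7830946435104, 'cx': 314.73145249052374, 'cy': 242.31719818836757, 'R': array([[-0.81755436, -0.5757352 ,  0.01156906],
       [-0.28063465,  0.38080226, -0.88104133],
       [ 0.50284099, -0.72354587, -0.47289779]]), 't': array([0.45516892, 0.22159397, 0.8346813 ])}
top {'fx': 550.712120718484, 'fy': 550.712120718484, 'cx': 323.67674355281423, 'cy': 250.17250564678147, 'R': array([[-0.0233308 , -0.9997266 , -0.00155014],
       [-0.98811493,  0.02329541, -0.15194148],
       [ 0.15193605, -0.0020132 , -0.98838828]]), 't': array([0.07525122, 0.50976052, 1.40450285])}
```

View pics/side0.png

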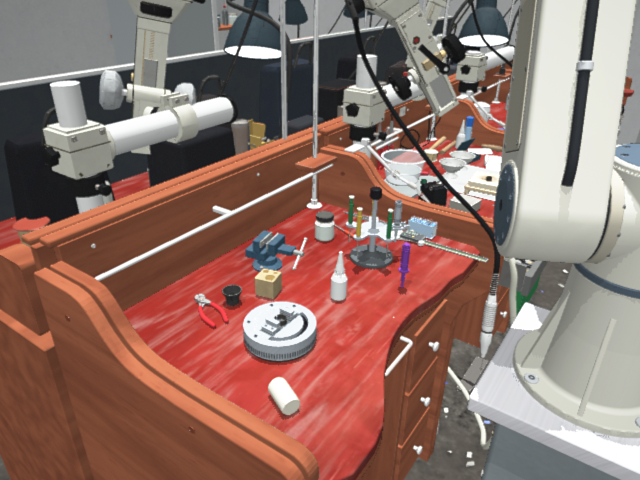

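View pics/top0.png

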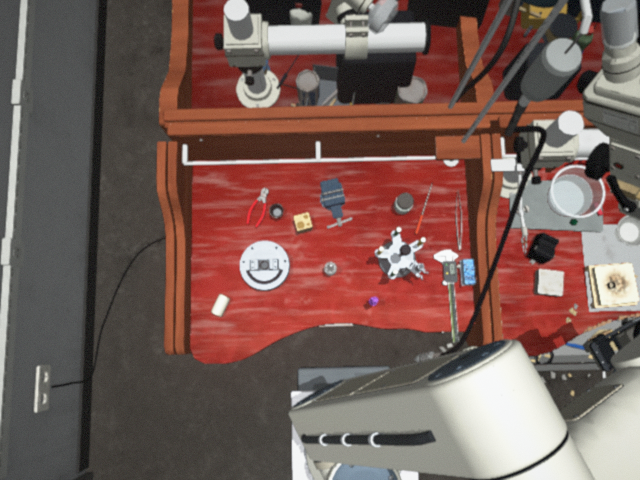

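Run:
```python
import cv2
s=cv2.imread("pics/side0.png");t=cv2.imread("pics/top0.png")
cv2.imwrite("pics/s_stand.png",cv2.resize(s[180:300,310:440],None,fx=6,fy=5,interpolation=cv2.INTER_CUBIC)[:, :])
cv2.imwrite("pics/s_chuck.png",cv2.resize(s[295:365,235:325],None,fx=8,fy=8,interpolation=cv2.INTER_CUBIC))
cv2.imwrite("pics/t_stand.png",cv2.resize(t[220:310,360:450],None,fx=6,fy=6,interpolation=cv2.INTER_CUBIC))
cv2.imwrite("pics/t_chuck.png",cv2.resize(t[230:300,230:300],None,fx=8,fy=8,interpolation=cv2.INTER_CUBIC))
```

```text
(no output)
```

View pics/s_stand.png

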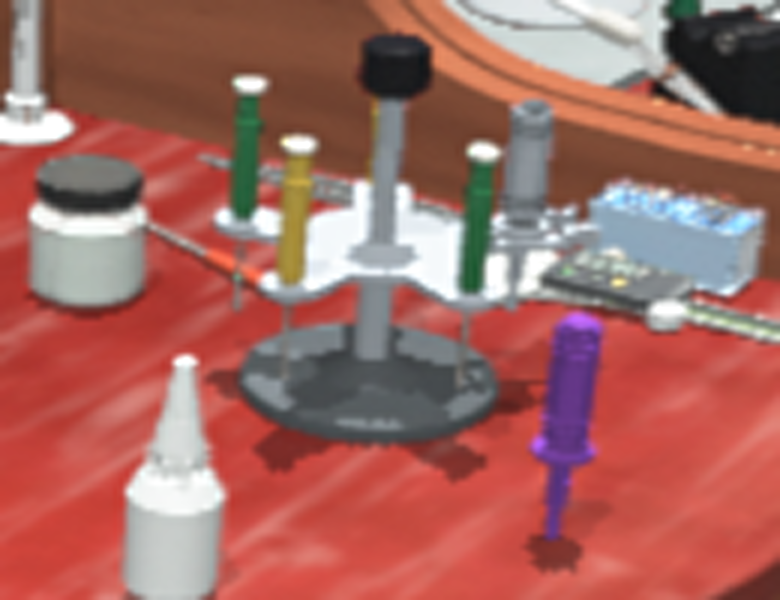

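View pics/t_stand.png

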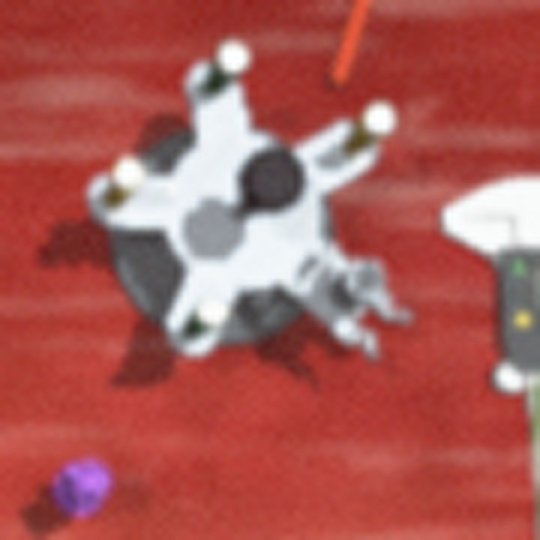

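View pics/s_chuck.png

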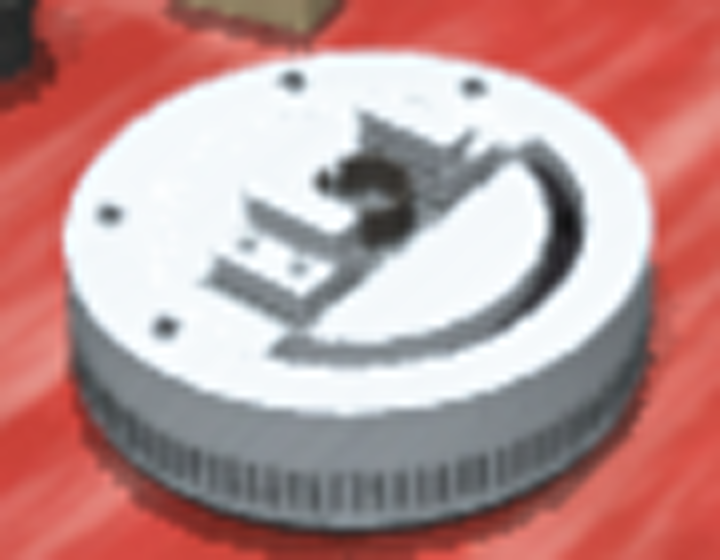

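View pics/t_chuck.png

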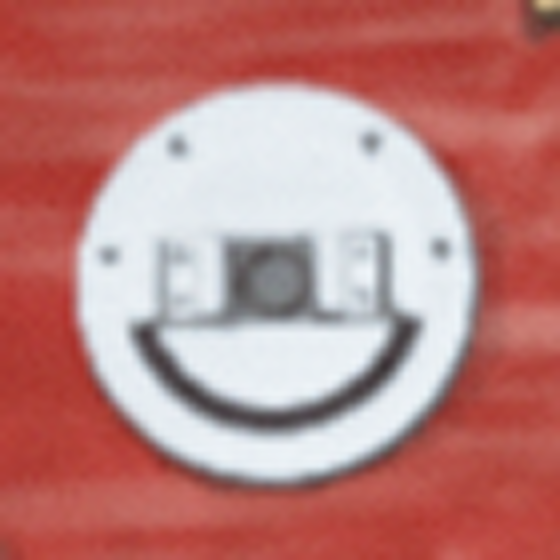

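```bash
cat > h.py <<'E'
from rig import r
import numpy as np, cv2
from scipy.optimize import least_squares
C={n:r.get_calibration(n) for n in("side","top")}
def P(n,X):
    c=C[n]; X=np.atleast_2d(X); q=X@np.array(c["R"]).T+c["t"]
    return np.c_[c["fx"]*q[:,0]/q[:,2]+c["cx"], c["fy"]*q[:,1]/q[:,2]+c["cy"]]
def tri(d):
    f=lambda X: np.concatenate([(P(n,X)[0]-uv) for n,uv in d.items()])
    s=least_squares(f,[.5,0,.05]); return s.x,s.fun
def ray(n,uv,z):
    s=least_squares(lambda a:(P(n,[a[0],a[1],z])[0]-uv),[.5,0]); return s.x
E
cat > fit.py <<'E'
from h import *
st=lambda u,v:(360+u/6,220+v/6); ss=lambda u,v:(310+u/6,180+v/5)
# knob top (top cam) and middle (side)
obs=[("top",st(272,180),0,0,.174),("side",ss(397,67),0,0,.163)]
td=[(232,57),(378,120),(127,175),(212,312)]
def pts(p):
    x,y,a=p
    return x,y,a
def res(p):
    x,y,a=p; o=[]
    o.append(P("top",[x,y,.174])[0]-st(272,180)); o.append(P("side",[x,y,.163])[0]-ss(397,67))
    dr=lambda k:[x+.055*np.cos(a+k*1.2566),y+.055*np.sin(a+k*1.2566),.144]
    T={k:P("top",dr(k))[0] for k in range(1,5)}; S={k:P("side",dr(k))[0] for k in range(1,5)}
    for q in td:
        o.append(min((T[k]-st(*q) for k in T),key=lambda e:e@e))
    for q in [(250,83),(299,145),(483,152)]:
        o.append(min((S[k]-ss(*q) for k in S),key=lambda e:e@e))
    return np.concatenate(o)
best=None
for a0 in np.linspace(-3,3,25):
    s=least_squares(res,[.5,-.1,a0])
    if best is None or s.cost<best.cost: best=s
print(best.x,np.degrees(best.x[2]),best.cost); print(best.fun.reshape(-1,2).round(1))
x,y,a=best.x
h=np.array([x+.055*np.cos(a),y+.055*np.sin(a),0])
print("hook",h)
for z in(.078,.112,.141): print(z,P("top",h+[0,0,z])-[360,220],P("side",h+[0,0,z]))
print("foot",P("top",[x,y,0]),P("side",[x,y,0]))
E
python3 fit.py
python3 - <<'E'
from h import *
# chuck: disc top edges in crops
u=lambda a,b:(230+a/8,230+b/8); w=lambda a,b:(235+a/8,295+b/8)
print("top L/R/T/B", [ray("top",u(*q),.036) for q in [(77,285),(478,285),(275,82),(275,485)]])
print("slot ends top", [ray("top",u(*q),.036) for q in [(137,325),(415,322),(277,418)]])
print("side edges", [ray("side",w(*q),.036) for q in [(65,232),(652,232),(370,50),(345,412)]])
print("slot side",[ray("side",w(*q),.036) for q in [(278,350),(530,145)]])
print("holes top",[ray("top",u(*q),.036) for q in [(108,255),(178,146),(371,142),(441,249)]])
print("holes side",[ray("side",w(*q),.036) for q in [(166,327),(109,214),(293,81),(474,87)]])
E
```

```text
[ 0.48763235 -0.12983656 -2.32526512] -133.22787763064937 2.665951285419016
[[-0.2 -0.5]
 [ 0.1 -1.1]
 [-0.5  0.1]
 [-0.3  0.2]
 [-0.4 -0. ]
 [-0.7  0. ]
 [ 0.4 -0.6]
 [ 0.3 -1.1]
 [ 0.5 -0.8]]
hook [ 0.44996275 -0.16991151  0.        ]
0.078 [[56.17659888 49.63359236]] [[396.92457845 225.4810029 ]]
0.112 [[58.43672825 48.02553872]] [[398.26940632 211.81809192]]
0.141 [[60.45447979 46.58993385]] [[399.44705418 199.85366279]]
foot [[395.79979679 259.4447221 ]] [[371.39876284 257.55981283]]
top L/R/T/B [array([0.47614208, 0.28404812]), array([0.47305699, 0.15294197]), array([0.54197028, 0.21883829]), array([0.4091852 , 0.21976386])]
slot ends top [array([0.46251895, 0.26445797]), array([0.46136994, 0.17368085]), array([0.43098928, 0.21896088])]
side edges [array([0.52465237, 0.2647045 ]), array([0.42041153, 0.18890972]), array([0.5138607 , 0.17090741]), array([0.43705965, 0.27579967])]
slot side [array([0.46103057, 0.26848493]), array([0.46121936, 0.17888642])]
holes top [array([0.48579902, 0.27389942]), array([0.52138472, 0.25085604]), array([0.52122013, 0.18743503]), array([0.48521404, 0.16488675])]
holes side [array([0.48513873, 0.27655654]), array([0.5211821, 0.2541856]), array([0.52049653, 0.19122307]), array([0.48512366, 0.168394  ])]
```

Run:
```python
from h import *
print(tri({"side":(491,285),"top":(447,347)}),tri({"side":(491,300),"top":(430,352)}),tri({"side":(470,185),"top":(505,250)}))
print(P("top",[.275,-.561,.214]),P("side",[.275,-.561,.214]))
# wall
for z in (0,.1,.2,.3): print(z,ray("top",(478,340),z),ray("side",(490,240),z))
s=cv2.imread("pics/side0.png");t=cv2.imread("pics/top0.png")
cv2.imwrite("pics/s_w.png",cv2.resize(s[150:370,380:520],None,fx=3.6,fy=2.7,interpolation=cv2.INTER_CUBIC))
cv2.imwrite("pics/t_w.png",cv2.resize(t[130:390,330:600],None,fx=2.9,fy=2.3,interpolation=cv2.INTER_CUBIC))
```

```text
(array([ 0.24702846, -0.26711305, -0.05486514]), array([-1.46584057, -0.1435359 ,  0.52539803,  1.6963972 ])) (array([ 0.23202556, -0.22291575, -0.06598241]), array([-2.12590057, -0.20746765,  0.78680897,  2.54997088])) (array([ 0.43400658, -0.40448257,  0.11277385]), array([-24.07758936,  -2.91626505,   8.75087949,  22.18590835]))
[[604.11275605 335.92513113]] [[535.18904804 140.08036871]]
0 [ 0.26925133 -0.33635275] [ 0.29303629 -0.38106054]
0.1 [ 0.27080763 -0.30889023] [ 0.24541488 -0.18220799]
0.2 [ 0.27236393 -0.28142772] [0.19779347 0.01664455]
0.3 [ 0.27392023 -0.2539652 ] [0.15017206 0.2154971 ]
```

View pics/s_w.png

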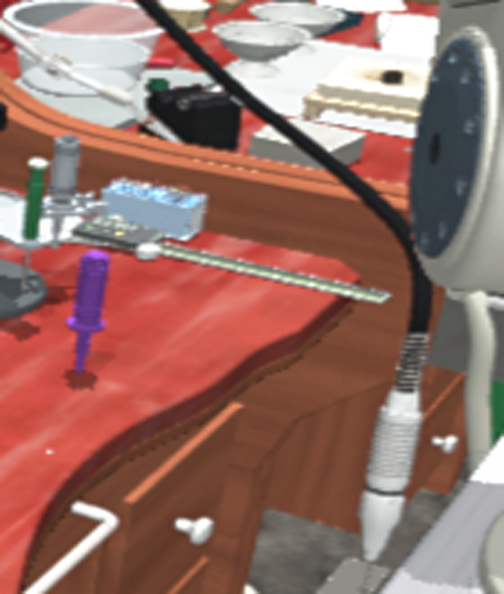

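View pics/t_w.png

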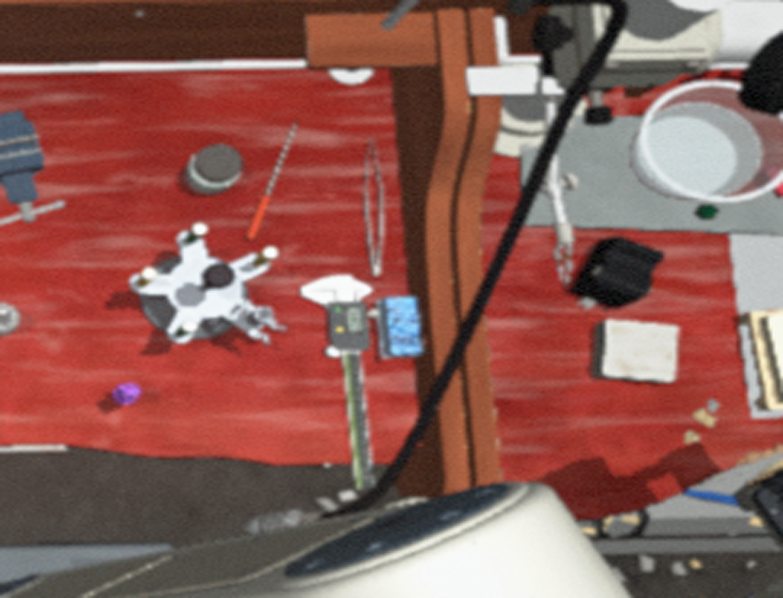

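Run:
```python
from h import *
sc=[(360,10),(363,40),(372,80),(390,115),(415,145),(440,165),(465,187),(485,212),(494,232),(497,260),(492,280)]
sl=np.array([np.array(a)*(1-k)+np.array(b)*k for a,b in zip(sc,sc[1:]) for k in np.linspace(0,1,15)])
tc=lambda u,v:(330+u/2.9,130+v/2.3)
for q in [(380,490),(405,455),(430,405),(465,330),(510,230),(560,120),(610,30)]:
    best=min(((lambda X:(np.abs(X[1]).max(),s,X[0]))(tri({"side":s,"top":tc(*q)})) for s in sl),key=lambda b:b[0]); print(q,best[0].round(1),best[1].round(),best[2].round(3))
# wall top height: wall ridge top-crop (450,470) inner edge; side crop edge
```

```text
(380, 490) 0.1 [493. 231.] [ 0.264 -0.272  0.08 ]
(405, 455) 0.1 [482. 208.] [ 0.301 -0.286  0.119]
(430, 405) 0.0 [465. 187.] [ 0.351 -0.3    0.153]
(465, 330) 0.2 [440. 165.] [ 0.425 -0.325  0.183]
(510, 230) 0.4 [411. 141.] [ 0.521 -0.358  0.216]
(560, 120) 0.3 [384. 102.] [ 0.613 -0.377  0.293]
(610, 30) 0.1 [368.  63.] [ 0.67  -0.386  0.382]
```

move_arm(
  targets=[
    [0, 0, -5, 0, 0, 0, 5],
    [0, 0, -5, 0, 0, 0, 5],
    [0, 0, -4.5, 0, 0, 0, 5],
    [3.8, -2.9, 0, 0, 0, 0, 5],
    [3.8, -2.9, 0, 0, 0, 0, 5],
  ],
  squeeze=20,
)

```text
time_s: 0.6
tool_pos: [0.3181, -0.4757, 0.3608]
orientation: [3.139, -0.0, 0.453]
ft_force: [-0.4, -0.1, -0.0]
opening: 0.054
```

move_arm(
  targets=[
    [3.8, -2.9, 0, 0, 0, 0, 5],
    [3.8, -2.9, 0, 0, 0, 0, 5],
    [3.8, -2.9, 0, 0, 0, 0, 5],
    [3.8, -2.9, 0, 0, 0, 0, 5],
    [3.8, -2.9, 0, 0, 0, 0, 5],
  ],
)

```text
time_s: 1.1
tool_pos: [0.4249, -0.26, 0.3594]
orientation: [-3.141, 0.0, 0.456]
ft_force: [-0.2, -0.3, -0.4]
opening: 0.05
```

move_arm(
  targets=[
    [3.8, -2.9, 0, 0, 0, 0, 5],
    [3.8, -2.9, 0, 0, 0, 0, 5],
    [3.8, -2.9, 0, 0, 0, 0, 5],
    [0, 0, 0, 0, 0, 0, 5],
  ],
)

```text
time_s: 1.5
tool_pos: [0.4903, -0.129, 0.3592]
orientation: [-3.14, -0.001, 0.461]
ft_force: [-0.6, -0.8, 0.0]
opening: 0.0501
```

move_arm(
  targets=[
    [0, 0, 1, 0, 0, -8.5, 5],
    [0, 0, 1, 0, 0, -8.5, 5],
    [0, 0, 1, 0, 0, -8.5, 5],
    [0, 0, 1, 0, 0, -8.5, 5],
    [0, 0, 1, 0, 0, -8.5, 5],
  ],
)

```text
time_s: 2.0
tool_pos: [0.4881, -0.1342, 0.3089]
orientation: [-3.141, 0.0, 1.203]
ft_force: [0.5, -0.2, 0.2]
opening: 0.05
```

move_arm(
  targets=[
    [0, 0, 1, 0, 0, -8.5, 5],
    [0, 0, 1, 0, 0, -8.5, 5],
    [0, 0, 1, 0, 0, -8.5, 5],
    [0, 0, 1, 0, 0, -8.5, 5],
    [0, 0, 1, 0, 0, -8.5, 5],
  ],
)

```text
time_s: 2.5
tool_pos: [0.4881, -0.1343, 0.2589]
orientation: [-3.141, -0.0, 1.945]
ft_force: [-0.8, 0.6, -0.2]
opening: 0.0502
```

move_arm(
  targets=[
    [0, 0, 1, 0, 0, -8.5, 5],
    [0, 0, 1, 0, 0, -8.5, 5],
    [0, 0, 1, 0, 0, -8.5, 5],
    [0, 0, 1, 0, 0, 0, 5],
    [0, 0, 0, 0, 0, 0, 5],
  ],
)

```text
time_s: 3.0
tool_pos: [0.4875, -0.1337, 0.2182]
orientation: [-3.14, -0.002, 2.38]
ft_force: [1.3, -0.2, 1.0]
opening: 0.0497
```

Run:
```python
from h import *
s=r.capture("side")[:,:,::-1];t=r.capture("top")[:,:,::-1]
print(r.sense()["tool_pos"],r.sense()["joints"])
cv2.imwrite("pics/s1.png",cv2.resize(s[130:300,310:440],None,fx=4.5,fy=3.5,interpolation=cv2.INTER_CUBIC))
cv2.imwrite("pics/t1.png",cv2.resize(t[200:320,340:470],None,fx=5,fy=5,interpolation=cv2.INTER_CUBIC))
```

```text
[ 0.48849528 -0.13382588  0.21954587] [-2.70300134e-01  1.63003994e-01  1.87684417e+00 -8.86381063e-05
  1.10221815e+00 -1.08014416e+00]
```

View pics/s1.png

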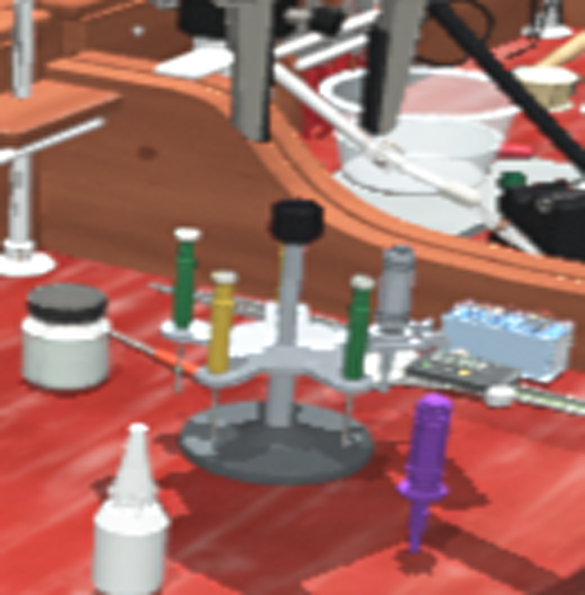

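View pics/t1.png

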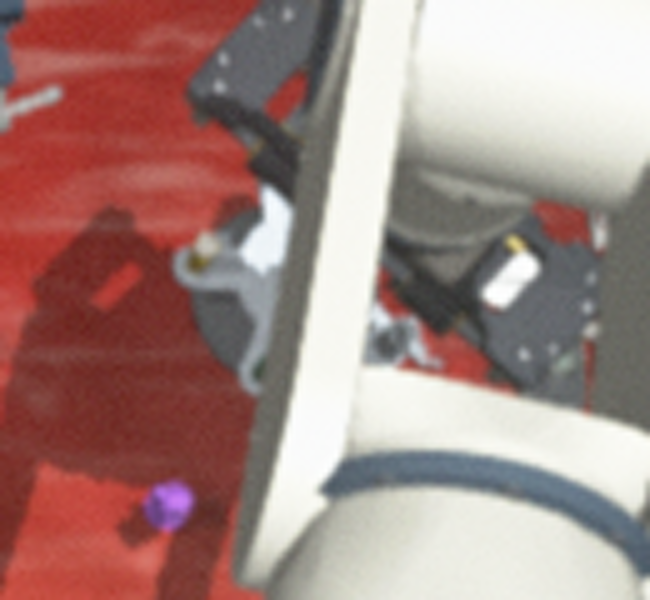

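Run:
```python
from h import *
X=np.array([.4885,-.1338,.2195]); print(P("side",X))
ps=2.38
for d in (-1,1):
  y=np.array([np.sin(ps),-np.cos(ps),0])*d*.025
  for w in (-.01,.01):
    q=X+y+np.array([np.cos(ps),np.sin(ps),0])*w
    print(d,w,(P("side",q)-[310,130])*[4.5,3.5])
```

```text
[[378.64608912 166.84899978]]
-1 -0.01 [[352.84734055 121.19283238]]
-1 0.01 [[366.49471567 132.2606739 ]]
1 -0.01 [[251.77069413 125.7080616 ]]
1 0.01 [[263.88593326 136.94162849]]
```

move_arm(
  targets=[
    [0.4, 0.25, 0, 0, 0, 0, 5],
    [0, 0, 3, 0, 0, 0, 5],
    [0, 0, 2, 0, 0, 0, 5],
    [0, 0, 1.8, 0, 0, 0, 5],
    [0, 0, 0, 0, 0, 0, 2.6],
  ],
  squeeze=15,
)

```text
time_s: 3.6
tool_pos: [0.4862, -0.1284, 0.1501]
orientation: [-3.14, -0.003, 2.383]
ft_force: [0.1, -0.2, 0.6]
opening: 0.0439
```

move_arm(
  targets=[
    [0, 0, 0, 0, 0, 0, 2],
    [0, 0, 0, 0, 0, 0, 2],
    [0, 0, 0, 0, 0, 0, 2],
  ],
)

```text
time_s: 3.9
tool_pos: [0.4891, -0.1284, 0.1529]
orientation: [3.139, 0.002, 2.383]
ft_force: [4.2, 5.4, -1.8]
opening: 0.0256
```

move_arm(
  targets=[
    [0, 0.15, 0, 0, 0, 0, 2],
    [0, 0, 0, 0, 0, 6, 2],
    [0, 0, 0, 0, 0, 6, 2],
    [0, 0, 0, 0, 0, 6, 2],
    [0, 0, 0, 0, 0, 6, 2],
  ],
)

```text
time_s: 4.4
tool_pos: [0.4891, -0.1283, 0.1528]
orientation: [3.141, 0.001, 1.961]
ft_force: [-1.6, -0.6, 4.3]
opening: 0.0254
```

move_arm(
  targets=[
    [0, 0, 0, 0, 0, 6, 2],
    [0, 0, 0, 0, 0, 6, 2],
    [0, 0, 0, 0, 0, 6, 2],
    [0, 0, 0, 0, 0, 5, 2],
    [0, 0, 0, 0, 0, 0, 2],
  ],
)

```text
time_s: 4.9
tool_pos: [0.4892, -0.1283, 0.1528]
orientation: [3.14, 0.001, 1.563]
ft_force: [-1.5, -0.6, 7.2]
opening: 0.0255
```

move_arm(
  targets=[
    [0, 0, 0, 0, 0, 0, 5],
    [0, 0, 0, 0, 0, 0, 5],
    [0, 0, -4, 0, 0, 0, 5],
    [0, 0, -5, 0, 0, 0, 5],
    [0, 0, 0, 0, 0, 0, 5],
  ],
)

```text
time_s: 5.4
tool_pos: [0.4919, -0.1288, 0.2475]
orientation: [3.132, 0.002, 1.565]
ft_force: [-0.1, -0.2, -0.6]
opening: 0.05
```

Run:
```python
from h import *
s=r.capture("side")[:,:,::-1];t=r.capture("top")[:,:,::-1]
print(r.sense()["tool_pos"],r.sense()["joints"])
cv2.imwrite("pics/s2.png",cv2.resize(s[170:300,320:430],None,fx=7,fy=4.6,interpolation=cv2.INTER_CUBIC))
cv2.imwrite("pics/t2.png",cv2.resize(t[200:320,340:470],None,fx=5,fy=5,interpolation=cv2.INTER_CUBIC))
```

```text
[ 0.4890982  -0.12801355  0.24253332] [-2.58972419e-01  1.36213557e-01  1.85443297e+00  2.16968931e-05
  1.14843277e+00 -2.53150973e-01]
```

View pics/s2.png

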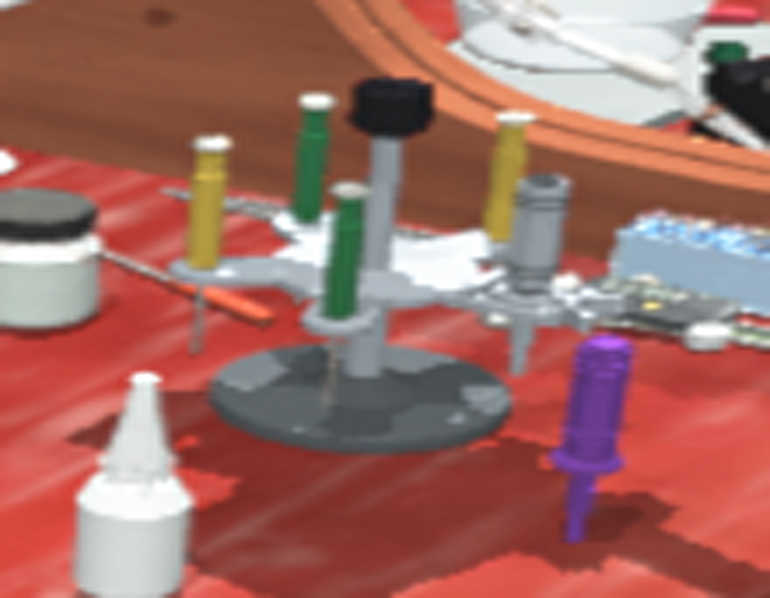

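View pics/t2.png

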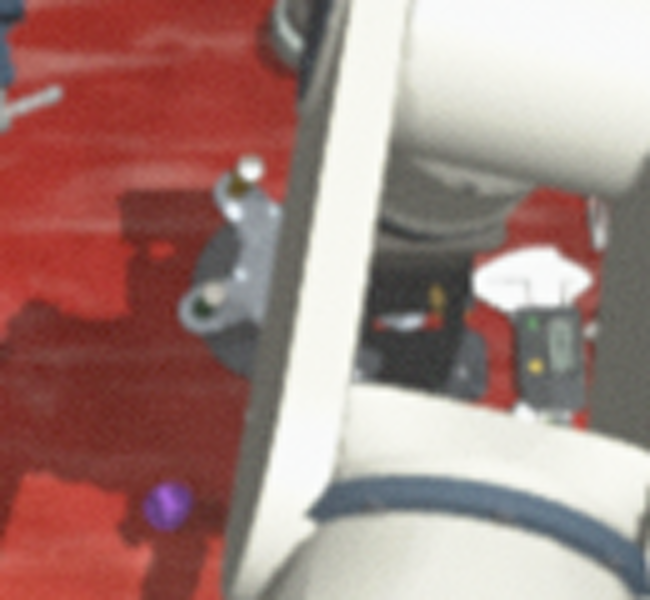

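```bash
cat > fit2.py <<'E'
from h import *
def run(drs,knob,cap,top=[]):
    def res(p,full=False):
        x,y,a=p
        dr=lambda k:[x+.055*np.cos(a+k*1.2566),y+.055*np.sin(a+k*1.2566),.144]
        o=[P("side",[x,y,.163])[0]-knob]
        S=[P("side",dr(k))[0] for k in range(1,5)]
        for q in drs: o.append(min((s-q for s in S),key=lambda e:e@e))
        if cap is not None: o.append(P("side",[x+.055*np.cos(a),y+.055*np.sin(a),.141])[0]-cap)
        return np.concatenate(o)
    b=min((least_squares(res,[.489,-.128,a0]) for a0 in np.linspace(2.5,3.8,6)),key=lambda s:s.cost)
    return b
if __name__=="__main__":
    ss=lambda u,v:np.array((320+u/7,170+v/4.6))
    b=run([ss(212,143),ss(316,100),ss(514,118),ss(349,190)],ss(392,107),ss(546,183))
    print(b.x,np.degrees(b.x[2]),b.cost);print(b.fun.reshape(-1,2).round(1))
E
python3 fit2.py
```

```text
[ 0.48533306 -0.12427294  3.13111449] 179.39964566041135 0.4424009038352672
[[-0.1  0.1]
 [-0.3  0.1]
 [ 0.1  0.3]
 [ 0.3  0.1]
 [ 0.1  0.2]
 [-0.1 -0.7]]
```

move_arm(
  targets=[
    [0, -5, 0, 0, 0, 0, 3.5],
    [0, -0.5, 3, 0, 0, 0, 3.5],
    [0, 0, 3, 0, 0, 0, 3.5],
    [0, 0, 2, 0, 0, 0, 3.5],
    [0, 0, 0, 0, 0, 0, 3.5],
  ],
)

```text
time_s: 6.0
tool_pos: [0.4304, -0.1266, 0.158]
orientation: [-3.135, -0.002, 1.565]
ft_force: [0.5, 0.2, 0.3]
opening: 0.0351
```

Run:
```python
from h import *
s=r.capture("side")[:,:,::-1]
X=r.sense()["tool_pos"];print(X,r.sense()["orientation"])
cv2.imwrite("pics/s3.png",cv2.resize(s[170:270,340:440],None,fx=6,fy=6,interpolation=cv2.INTER_CUBIC))
for dx in(-.0175,.0175):
  for dy in (-.01,.01): print(dx,dy,(P("side",X+[dx,dy,0])-[340,170])*6)
```

```text
[ 0.43166018 -0.12696396  0.15969032] [-3.13687432e+00 -1.35795250e-03  1.56451930e+00]
-0.0175 -0.01 [[410.82272855 184.483229  ]]
-0.0175 0.01 [[385.27848825 203.06482625]]
0.0175 -0.01 [[321.43567007 160.98330361]]
0.0175 0.01 [[295.10243402 178.94124669]]
```

View pics/s3.png

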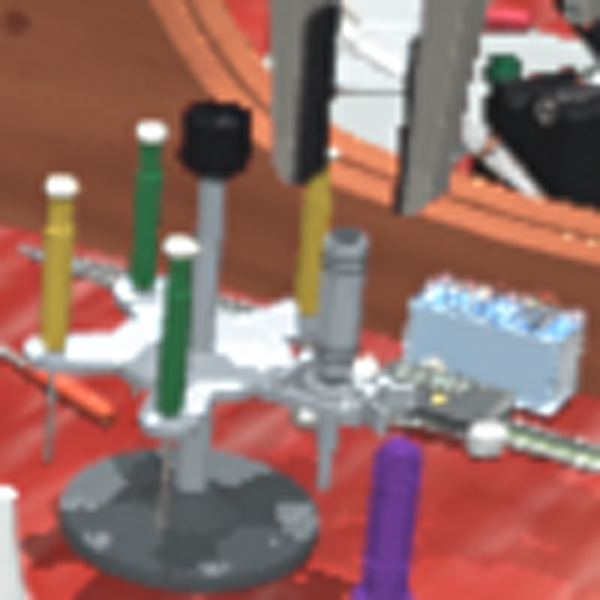

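Run:
```python
from h import *
for o in (0,.6,1.2): print(ray("side",(340+347/6-o,170+237/6-o),.141))
```

```text
[ 0.42935115 -0.12154436]
[ 0.43178219 -0.12354791]
[ 0.43422538 -0.12556148]
```

move_arm(
  targets=[
    [0.1, 0.2, 2, 0, 0, 0, 3.5],
    [0, 0, 2, 0, 0, 0, 3.5],
    [0, 0, 1.8, 0, 0, 0, 3.5],
    [0, 0, 0, 0, 0, 0, 3.5],
  ],
)

```text
time_s: 6.45
tool_pos: [0.4345, -0.1262, 0.1025]
orientation: [-3.139, -0.001, 1.564]
ft_force: [0.2, -0.2, 0.0]
opening: 0.0351
```

Run:
```python
from h import *
s=r.capture("side")[:,:,::-1]
X=r.sense()["tool_pos"];print(X,r.sense()["orientation"],r.sense()["ft_force"])
cv2.imwrite("pics/s4.png",cv2.resize(s[170:270,340:440],None,fx=6,fy=6,interpolation=cv2.INTER_CUBIC))
```

```text
[ 0.43516581 -0.12637661  0.10350284] [-3.14000232e+00 -4.88937147e-04  1.56438506e+00] [-0.40592731 -0.66889244 -0.17630767]
```

View pics/s4.png

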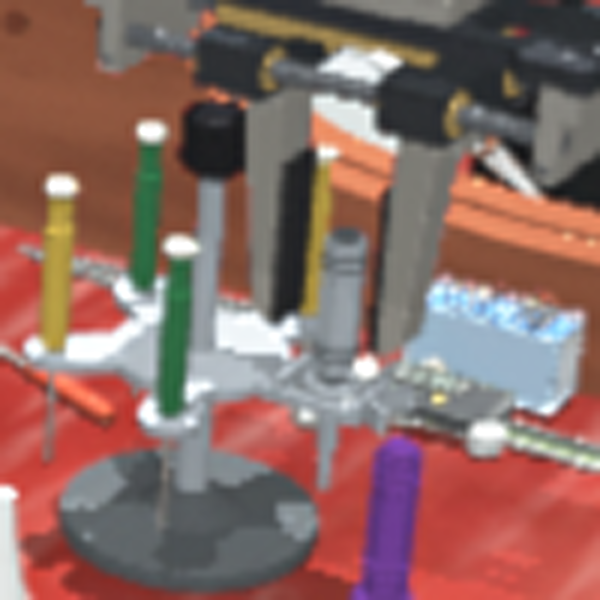

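move_arm(
  targets=[
    [0, 0, 0, 0, 0, 0, 1.0],
    [0, 0, 0, 0, 0, 0, 1.0],
    [0, 0, 0, 0, 0, 0, 1.0],
    [0, 0, 0, 0, 0, 0, 1.0],
  ],
  squeeze=40,
)

```text
time_s: 6.9
tool_pos: [0.4362, -0.1267, 0.1044]
orientation: [3.14, 0.0, 1.564]
ft_force: [-0.3, -0.4, 6.0]
opening: 0.0136
```

move_arm(
  targets=[
    [0, 0, -0.5, 0, 0, 0, 1.0],
    [0, 0, -1, 0, 0, 0, 1.0],
    [0, 0, 0, 0, 0, 0, 1.0],
  ],
  squeeze=60,
)

```text
time_s: 7.2
tool_pos: [0.4363, -0.1267, 0.1199]
orientation: [3.14, 0.001, 1.564]
ft_force: [0.2, -0.0, -1.6]
opening: 0.0133
```

Run:
```python
from h import *
s=r.capture("side")[:,:,::-1]
X=r.sense()["tool_pos"];print(X,r.sense()["orientation"],r.sense()["ft_force"],r.sense()["moment"])
cv2.imwrite("pics/s5.png",cv2.resize(s[170:270,340:440],None,fx=6,fy=6,interpolation=cv2.INTER_CUBIC))
```

```text
[ 0.43605889 -0.12663829  0.11939054] [3.14010454e+00 3.82919194e-04 1.56415808e+00] [-0.05836512  0.45812335 -0.89004479] [-0.01998641 -0.10682092 -0.0189026 ]
```

View pics/s5.png

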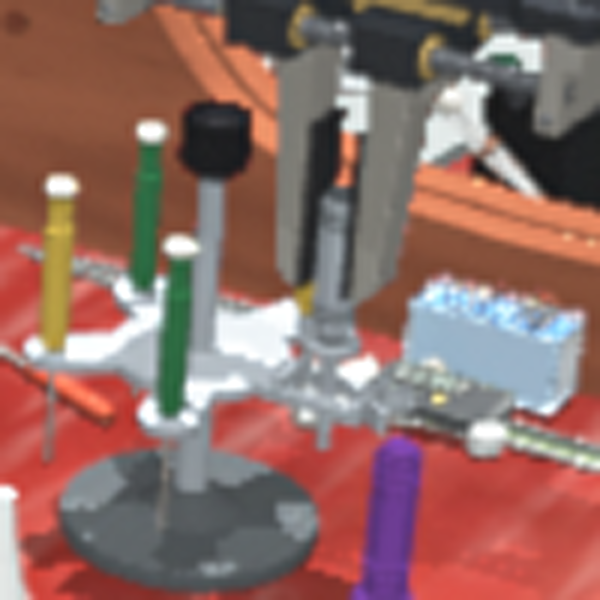

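Run:
```python
from h import *
print(ray("side",(402,287),0),ray("top",(372,301),.1), ray("top",(330.5,268.5),.1),ray("top",(220,305),.02))
```

```text
[ 0.37411131 -0.05943732] [ 0.3720183  -0.05313482] [0.4553323  0.04745292] [0.37558179 0.33785425]
```

move_arm(
  targets=[
    [0, -1.5, 0, 0, 0, 0, 1.0],
    [0, -3.0, 0, 0, 0, 0, 1.0],
    [0, 0, -5, 0, 0, 0, 1.0],
    [0, 0, -5, 0, 0, 0, 1.0],
  ],
)

```text
time_s: 7.65
tool_pos: [0.3867, -0.1254, 0.218]
orientation: [-3.136, -0.002, 1.564]
ft_force: [2.1, -1.2, -0.8]
opening: 0.0137
```

Run:
```python
from h import *
st=lambda u,v:(360+u/6,220+v/6)
print(ray("top",st(272,180),.174), [ray("top",st(*q),.144) for q in [(232,57),(378,120),(127,175),(212,312)]])
# mid chuck fit on holes: top & side
import itertools
t=np.array([[0.48579902, 0.27389942],[0.52138472, 0.25085604],[0.52122013, 0.18743503],[0.48521404, 0.16488675]])
s=np.array([[0.48513873, 0.27655654],[0.5211821, 0.2541856],[0.52049653, 0.19122307],[0.48512366, 0.168394]])
for q in(t,s):
    f=least_squares(lambda p:np.hypot(q[:,0]-p[0],q[:,1]-p[1])-p[2],[.475,.22,.055]); print(f.x,f.fun)
```

```text
[ 0.48648188 -0.13015437] [array([ 0.54198875, -0.12076546]), array([ 0.51459619, -0.17883147]), array([ 0.49442612, -0.07614716]), array([ 0.43789438, -0.10813266])]
[0.4759517  0.21939855 0.05533818] [ 4.51610793e-05 -7.75906359e-05  7.74999803e-05 -4.50699895e-05]
[0.47591075 0.22265803 0.05486107] [-0.0001783   0.0003067  -0.0003079   0.00017949]
```

move_arm(
  targets=[
    [4.3, 1.05, 0, 0, 0, 0, 1.0],
    [4.3, 1.05, 0, 0, 0, 0, 1.0],
    [4.3, 1.05, 0, 0, 0, 0, 1.0],
    [4.3, 1.05, 0, 0, 0, 0, 1.0],
    [4.3, 1.05, 0, 0, 0, 0, 1.0],
  ],
)

```text
time_s: 8.15
tool_pos: [0.4433, 0.0897, 0.2182]
orientation: [-3.141, 0.0, 1.564]
ft_force: [0.5, 0.7, -0.4]
opening: 0.0136
```

move_arm(
  targets=[
    [4.3, 1.05, 0, 0, 0, 0, 1.0],
    [4.3, 1.05, 0, 0, 0, 0, 1.0],
    [0, 0, 0, 0, 0, 7.5, 1.0],
    [0, 0, 3, 0, 0, 7.5, 1.0],
    [0, 0, 3, 0, 0, 7.5, 1.0],
  ],
)

```text
time_s: 8.65
tool_pos: [0.4653, 0.1743, 0.158]
orientation: [3.141, -0.0, 1.167]
ft_force: [-0.6, -0.4, -1.8]
opening: 0.0136
```

move_arm(
  targets=[
    [0, 0, 3, 0, 0, 0, 1.0],
    [0, 0, 1, 0, 0, 0, 1.0],
    [0, 0, 0, 0, 0, 0, 1.0],
  ],
)

```text
time_s: 8.95
tool_pos: [0.4643, 0.1734, 0.1173]
orientation: [-3.139, 0.003, 1.172]
ft_force: [0.3, -0.5, -1.0]
opening: 0.0135
```

Run:
```python
from h import *
s=r.capture("side")[:,:,::-1];t=r.capture("top")[:,:,::-1]
S=r.sense();X=S["tool_pos"];print(X,S["orientation"],S["ft_force"],S["joints"])
cv2.imwrite("pics/s6.png",cv2.resize(s[245:365,235:345],None,fx=6,fy=5,interpolation=cv2.INTER_CUBIC))
cv2.imwrite("pics/t6.png",cv2.resize(t[210:310,220:350],None,fx=6,fy=6,interpolation=cv2.INTER_CUBIC))
q=P("side",X-[0,0,.0684]);print(q,(q-[235,245])*[6,5]); q=P("top",X-[0,0,.0684]);print(q,(q-[220,210])*6)
```

```text
[0.46631    0.1742174  0.11941255] [ 3.14118583e+00 -3.95307728e-04  1.17154503e+00] [ 0.35338247 -0.07407284 -1.08209535] [3.54529819e-01 2.77294601e-01 1.98883546e+00 1.27602540e-05
 8.74895433e-01 7.53773021e-01]
[[300.51602333 304.15218173]] [[393.09613999 295.76090865]]
[[281.20067934 267.68457436]] [[367.20407606 346.10744614]]
```

View pics/s6.png

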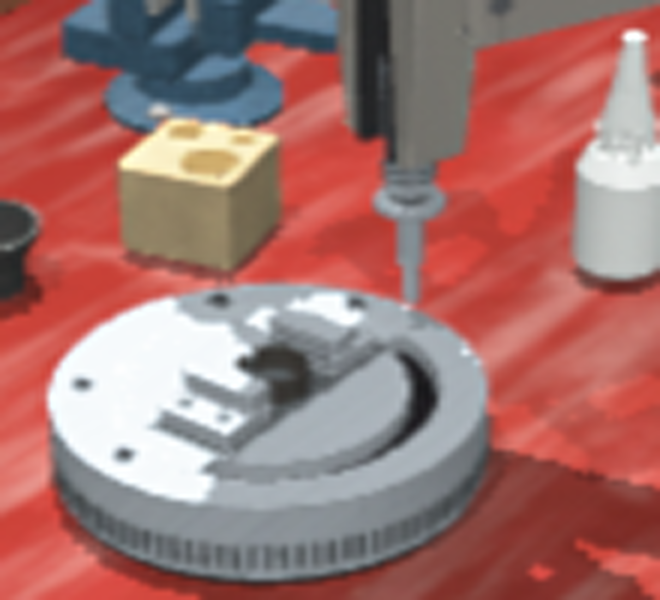

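View pics/t6.png

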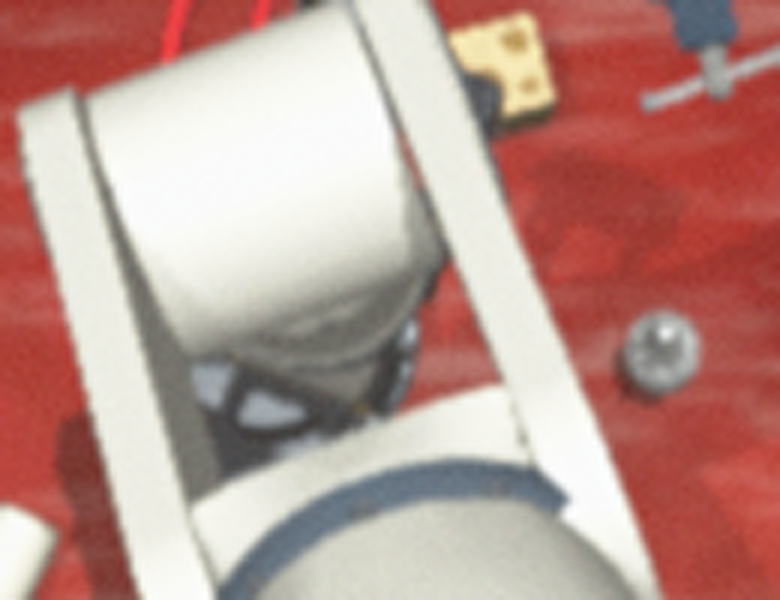

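Run:
```python
from h import *
s=r.capture("side")[:,:,::-1]
cv2.imwrite("pics/s7.png",cv2.resize(s[265:325,270:340],None,fx=10,fy=10,interpolation=cv2.INTER_CUBIC))
X=r.sense()["tool_pos"];print(X)
for z in (-.0684,-.0264,-.0224):print(z,(P("side",X+[0,0,z])-[270,265])*10)
```

```text
[0.4667651  0.17441049 0.11982513]
-0.0684 [[302.50498634 389.28947983]]
-0.0264 [[302.04481248 194.30779968]]
-0.0224 [[301.99992371 175.28784146]]
```

View pics/s7.png

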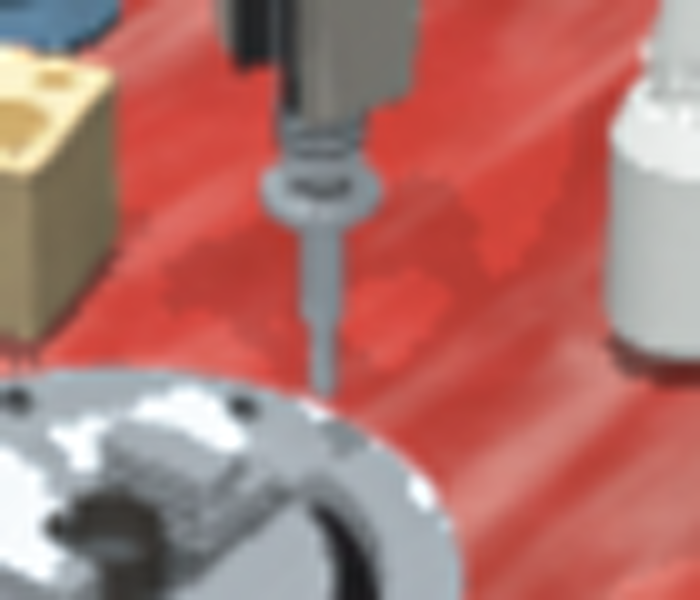

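Run:
```python
from h import *
z=.11983-.0684
for p in ((302.5,304.1),(302.5,304.4)):
  a=ray("side",p,z);print(a, a-[.46677,.17441])
```

```text
[0.46314926 0.17244414] [-0.00362074 -0.00196586]
[0.46259423 0.17319773] [-0.00417577 -0.00121227]
```

move_arm(
  targets=[
    [0.49, -0.76, 0, 0, 0, 0, 1.0],
    [0, 0, 1.1, 0, 0, 0, 1.0],
    [0, 0, 0, 0, 0, 0, 1.0],
    [0, 0, 0, 0, 0, 0, 1.0],
  ],
)

```text
time_s: 9.5
tool_pos: [0.4606, 0.1817, 0.1073]
orientation: [-3.141, 0.001, 1.172]
ft_force: [0.5, -0.0, -1.2]
opening: 0.0135
```

Run:
```python
from h import *
s=r.capture("side")[:,:,::-1]
cv2.imwrite("pics/s8.png",cv2.resize(s[275:345,260:330],None,fx=8.5,fy=8.5,interpolation=cv2.INTER_CUBIC))
X=r.sense()["tool_pos"];print(X,r.sense()["ft_force"])
```

```text
[0.46086386 0.18174525 0.10750447] [-0.17373776  0.31451846 -1.15808004]
```

View pics/s8.png

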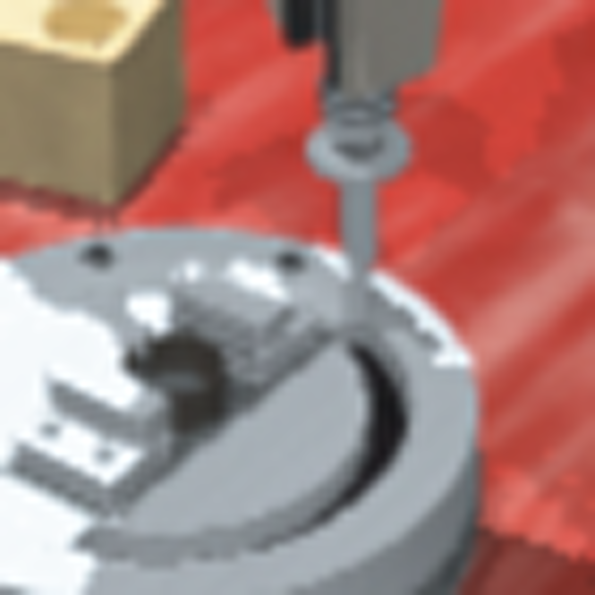

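move_arm(
  targets=[
    [0, 0, 0.4, 0, 0, 0, 1.0],
    [0, 0, 0.3, 0, 0, 0, 1.0],
    [0, 0, 0, 0, 0, 0, 1.0],
    [0, 0, 0, 0, 0, 0, 1.0],
  ],
)

```text
time_s: 9.95
tool_pos: [0.4609, 0.1817, 0.1004]
orientation: [-3.141, 0.0, 1.171]
ft_force: [0.6, -0.2, -1.1]
opening: 0.0136
```

Run:
```python
from h import *
s=r.capture("side")[:,:,::-1]
cv2.imwrite("pics/s9.png",cv2.resize(s[275:345,260:330],None,fx=8.5,fy=8.5,interpolation=cv2.INTER_CUBIC))
X=r.sense()["tool_pos"];print(X,r.sense()["ft_force"])
```

```text
[0.46095171 0.18170295 0.10056201] [-0.33433915  0.6556821  -1.85723059]
```

View pics/s9.png

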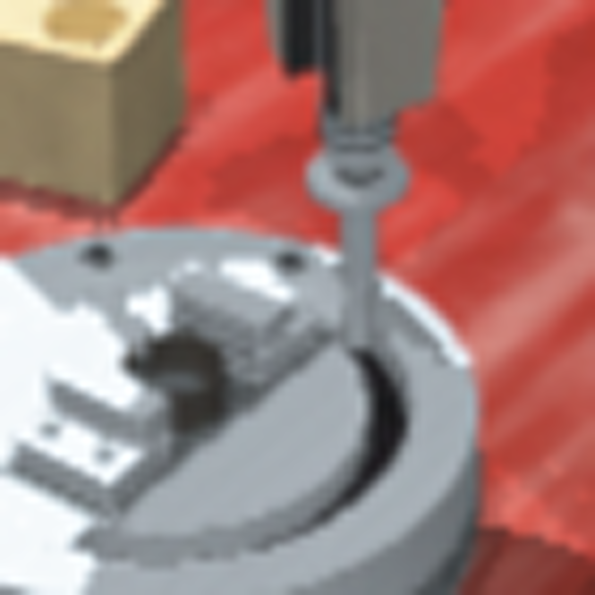

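move_arm(
  targets=[
    [0, 0, 0.3, 0, 0, 0, 1.0],
    [0, 0, 0, 0, 0, 0, 1.0],
  ],
)

```text
time_s: 10.2
tool_pos: [0.4608, 0.1817, 0.0973]
orientation: [-3.141, 0.0, 1.171]
ft_force: [-0.5, 1.0, -1.5]
opening: 0.0132
```

move_arm(
  targets=[
    [0, 0, 0.3, 0, 0, 0, 1.0],
    [0, 0, 0, 0, 0, 0, 1.0],
    [0, 0, 0, 0, 0, 0, 1.0],
  ],
)

```text
time_s: 10.5
tool_pos: [0.461, 0.1818, 0.0946]
orientation: [3.142, -0.0, 1.171]
ft_force: [0.9, 1.6, 1.2]
opening: 0.0134
```

move_arm(
  targets=[
    [0, 0, 0.35, 0, 0, 0, 1.0],
    [0, 0, 0, 0, 0, 0, 1.0],
    [0, 0, 0, 0, 0, 0, 1.0],
  ],
)

```text
time_s: 10.8
tool_pos: [0.461, 0.1818, 0.091]
orientation: [3.142, -0.0, 1.171]
ft_force: [-1.1, -0.7, -0.1]
opening: 0.0134
```

Run:
```python
from h import *
s=r.capture("side")[:,:,::-1]
cv2.imwrite("pics/s10.png",cv2.resize(s[275:345,260:330],None,fx=8.5,fy=8.5,interpolation=cv2.INTER_CUBIC))
for i in range(6): r.capture("top"); S=r.sense(); print(S["tool_pos"],S["ft_force"],S["moment"])
```

```text
[0.46102161 0.18178595 0.09115633] [ 0.5736351  -0.29033141  0.14708525] [-0.03879075 -0.15206858 -0.0205986 ]
[0.46099212 0.1817514  0.09114379] [0.34077622 0.25913845 1.88662241] [-0.01855689 -0.07057191 -0.07287932]
[0.46099701 0.18178337 0.09116089] [ 0.62140474 -0.26401572  0.52862898] [-0.01173416 -0.01256971  0.00141648]
[0.46098709 0.18175814 0.09115414] [0.3406572  0.68304029 0.54205794] [-0.05851024 -0.0525112   0.0332673 ]
[0.46098961 0.18176892 0.09115428] [0.77188472 0.1463006  0.81762825] [-0.02800492 -0.09369741 -0.00213146]
[0.4609618  0.18176624 0.09110918] [ 0.27131661 -0.66605195  0.74285075] [-0.03567296 -0.07422294 -0.01919312]
```

View pics/s10.png

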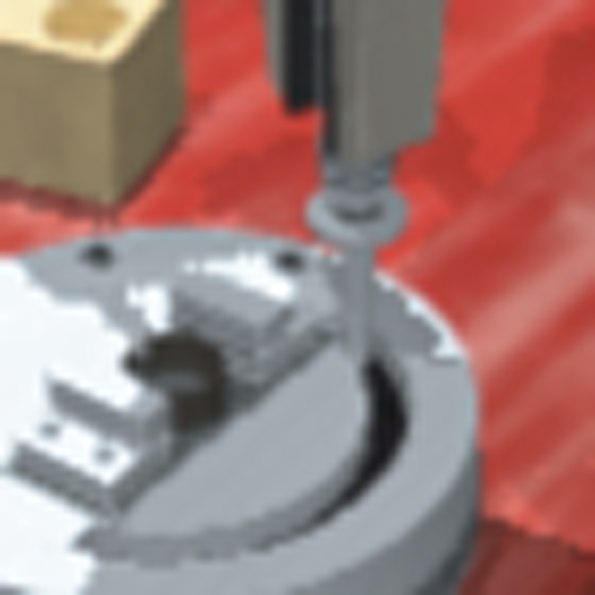

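move_arm(
  targets=[
    [0.0, -0.18, 0, 0, 0, 2.5, 1.0],
    [0.01, -0.18, 0, 0, 0, 2.5, 1.0],
    [0.0, -0.18, 0, 0, 0, 2.5, 1.0],
    [0.01, -0.18, 0, 0, 0, 2.5, 1.0],
    [0, 0, 0, 0, 0, 0, 1.0],
  ],
)

```text
time_s: 11.65
tool_pos: [0.4546, 0.1853, 0.0911]
orientation: [3.142, -0.0, 0.996]
ft_force: [0.0, 1.4, 0.9]
opening: 0.0138
```

```bash
cat > f.py <<'E'
from h import *
F=[];M=[]
for i in range(5):
    r.capture("top"); S=r.sense(); F.append(S["ft_force"]);M.append(S["moment"]); 
p=S["tool_pos"]; F=np.mean(F,0); yaw=S["orientation"][2]
c=np.array([.478,.2206]); d=p[:2]-c; u=d/np.hypot(*d); th=np.degrees(np.arctan2(d[1],d[0]))%360
print("t",S["time_s"],"pos",p.round(4),"yaw",np.degrees(yaw).round(1),"th",th.round(1),"r",np.hypot(*d).round(4),"F",F.round(2),"rad",(F[:2]@u).round(2),"cw",(F[:2]@[u[1],-u[0]]).round(2),"M",np.mean(M,0).round(2))
E
python3 f.py
```

```text
t 11.9 pos [0.4546 0.1852 0.0911] yaw 57.2 th 236.5 r 0.0424 F [-0.42  0.42  1.11] rad -0.12 cw 0.58 M [ 0.16 -0.01 -0.02]
```

move_arm(
  targets=[
    [0.0, -0.18, 0, 0, 0, 2.5, 1.0],
    [0.01, -0.18, 0, 0, 0, 2.5, 1.0],
    [0.0, -0.18, 0, 0, 0, 2.5, 1.0],
    [0, 0, 0, 0, 0, 0, 1.0],
  ],
)

```text
time_s: 12.3
tool_pos: [0.4499, 0.1882, 0.0909]
orientation: [-3.141, 0.001, 0.866]
ft_force: [0.7, 0.2, -1.4]
opening: 0.0136
```

```bash
python3 f.py
```

```text
t 12.55 pos [0.4502 0.1883 0.091 ] yaw 49.7 th 229.3 r 0.0426 F [ 0.01 -0.05 -0.88] rad 0.03 cw -0.04 M [-0.   -0.02 -0.01]
```

move_arm(
  targets=[
    [0, 0, 0.3, 0, 0, 0, 1.0],
    [0.0, -0.18, 0, 0, 0, 2.5, 1.0],
    [0.01, -0.18, 0, 0, 0, 2.5, 1.0],
    [0.0, -0.18, 0, 0, 0, 2.5, 1.0],
    [0.01, -0.18, 0, 0, 0, 2.5, 1.0],
  ],
)

```text
time_s: 13.05
tool_pos: [0.4454, 0.1931, 0.0879]
orientation: [3.141, 0.0, 0.691]
ft_force: [1.5, -3.7, -2.4]
opening: 0.0138
```

```bash
python3 f.py
```

```text
t 13.3 pos [0.4453 0.1932 0.0879] yaw 39.7 th 220.0 r 0.0427 F [ 1.67 -2.96 -1.86] rad 0.62 cw -3.34 M [-0.72 -0.37 -0.01]
```

move_arm(
  targets=[
    [0.0, -0.18, 0, 0, 0, 2.5, 1.0],
    [0.02, -0.18, 0, 0, 0, 2.5, 1.0],
    [0.0, -0.18, 0, 0, 0, 2.5, 1.0],
    [0.02, -0.18, 0, 0, 0, 2.5, 1.0],
    [0.01, -0.18, 0, 0, 0, 2.5, 1.0],
  ],
)

```text
time_s: 13.8
tool_pos: [0.4401, 0.2007, 0.0878]
orientation: [3.141, 0.001, 0.473]
ft_force: [-0.4, -3.6, -1.1]
opening: 0.0135
```

```bash
python3 f.py
```

```text
t 14.05 pos [0.4401 0.2009 0.0879] yaw 27.2 th 207.5 r 0.0427 F [-0.19 -3.29 -1.55] rad 1.69 cw -2.83 M [-0.88  0.07 -0.  ]
```

move_arm(
  targets=[
    [-0.04, -0.18, 0, 0, 0, 2.5, 1.0],
    [-0.03, -0.18, 0, 0, 0, 2.5, 1.0],
    [0.0, -0.19, 0, 0, 0, 2.5, 1.0],
    [0.0, -0.19, 0, 0, 0, 2.5, 1.0],
    [0.0, -0.19, 0, 0, 0, 2.5, 1.0],
  ],
)

```text
time_s: 14.55
tool_pos: [0.4361, 0.2092, 0.0879]
orientation: [3.141, 0.001, 0.254]
ft_force: [-0.2, -4.3, -2.0]
opening: 0.0138
```

```bash
python3 f.py
```

```text
t 14.8 pos [0.4362 0.2093 0.088 ] yaw 14.7 th 195.1 r 0.0433 F [-0.32 -2.95 -2.25] rad 1.08 cw -2.76 M [-0.79  0.13  0.01]
```

move_arm(
  targets=[
    [-0.01, -0.12, 0, 0, 0, 1.5, 1.0],
    [0, -0.12, 0, 0, 0, 1.5, 1.0],
    [0, 0, 0, 0, 0, 0, 1.0],
  ],
)

```text
time_s: 15.1
tool_pos: [0.4355, 0.2117, 0.088]
orientation: [3.141, 0.001, 0.202]
ft_force: [-0.2, -3.4, -2.1]
opening: 0.0136
```

```bash
python3 f.py
```

```text
t 15.35 pos [0.4357 0.2117 0.088 ] yaw 11.6 th 191.8 r 0.0433 F [-1.23 -3.23 -3.15] rad 1.87 cw -2.91 M [-0.87  0.23 -0.  ]
```

move_arm(
  targets=[
    [-0.05, -0.12, 0, 0, 0, 1.5, 1.0],
    [0, -0.12, 0, 0, 0, 1.5, 1.0],
    [0, 0, 0, 0, 0, 0, 1.0],
  ],
)

```text
time_s: 15.65
tool_pos: [0.4349, 0.2142, 0.0881]
orientation: [-3.141, -0.0, 0.149]
ft_force: [-1.0, -3.9, -3.3]
opening: 0.0138
```

```bash
python3 f.py
```

```text
t 15.9 pos [0.4349 0.2141 0.0881] yaw 8.6 th 188.5 r 0.0436 F [-0.58 -3.36 -2.85] rad 1.08 cw -3.24 M [-0.74  0.12 -0.01]
```

move_arm(
  targets=[
    [0, -0.12, 0, 0, 0, 1.5, 1.0],
    [0, -0.12, 0, 0, 0, 1.5, 1.0],
    [0, 0, 0, 0, 0, 0, 1.0],
  ],
)

```text
time_s: 16.2
tool_pos: [0.4345, 0.2166, 0.0881]
orientation: [-3.142, 0.0, 0.097]
ft_force: [-1.4, -3.9, -2.4]
opening: 0.0136
```

```bash
python3 f.py
python3 - <<'E'
from h import *
s=r.capture("side")[:,:,::-1]
cv2.imwrite("pics/s11.png",cv2.resize(s[275:365,235:325],None,fx=6.6,fy=6.6,interpolation=cv2.INTER_CUBIC))
E
```

```text
t 16.45 pos [0.4345 0.2165 0.0881] yaw 5.6 th 185.4 r 0.0437 F [-0.59 -2.92 -2.42] rad 0.86 cw -2.85 M [-0.75  0.17 -0.  ]
```

View pics/s11.png

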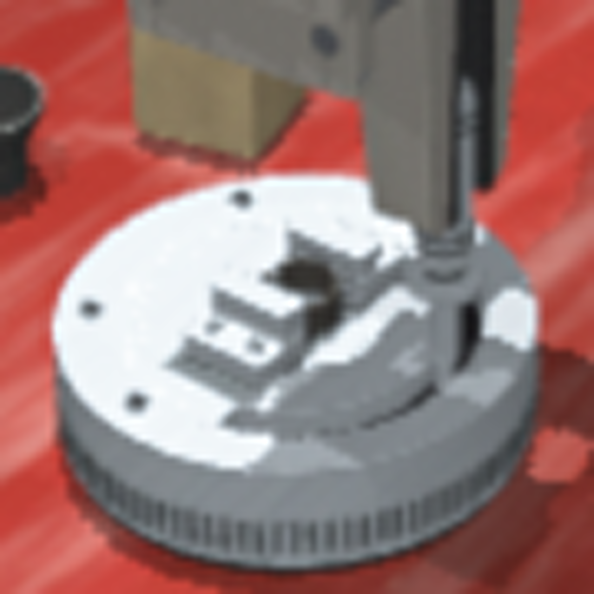

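move_arm(
  targets=[
    [0, -0.1, 0, 0, 0, 1.2, 1.0],
    [0, -0.1, 0, 0, 0, 1.2, 1.0],
    [0, 0, 0, 0, 0, 0, 1.0],
  ],
)

```text
time_s: 16.8
tool_pos: [0.4343, 0.2185, 0.0881]
orientation: [3.142, 0.0, 0.055]
ft_force: [-0.2, -3.4, -2.5]
opening: 0.0135
```

```bash
python3 f.py
```

```text
t 17.05 pos [0.4343 0.2185 0.0881] yaw 3.2 th 182.8 r 0.0438 F [-0.61 -3.23 -2.31] rad 0.77 cw -3.2 M [-0.81  0.25  0.02]
```

move_arm(
  targets=[
    [0, -0.1, 0, 0, 0, 1.2, 1.0],
    [0, -0.1, 0, 0, 0, 1.2, 1.0],
    [0, 0, 0, 0, 0, 0, 1.0],
  ],
)

```text
time_s: 17.35
tool_pos: [0.4341, 0.2203, 0.0881]
orientation: [3.141, 0.0, 0.013]
ft_force: [-0.9, -5.1, -0.5]
opening: 0.0133
```

```bash
python3 f.py
```

```text
t 17.6 pos [0.4342 0.2203 0.088 ] yaw 0.8 th 180.4 r 0.0438 F [-1.21 -5.14 -1.86] rad 1.24 cw -5.13 M [-1.18  0.3   0.01]
```

move_arm(
  targets=[
    [0, -0.1, 0, 0, 0, 0, 1.0],
    [0, 0, 0, 0, 0, 0, 1.0],
  ],
)

```text
time_s: 17.8
tool_pos: [0.4341, 0.2212, 0.088]
orientation: [3.141, 0.0, 0.015]
ft_force: [-0.9, -6.3, -2.2]
opening: 0.0131
```

```bash
python3 f.py
```

```text
t 18.05 pos [0.4341 0.2212 0.0881] yaw 0.8 th 179.2 r 0.0439 F [-1.07 -5.45 -1.02] rad 1.0 cw -5.46 M [-1.36  0.28 -0.01]
```

move_arm(
  targets=[
    [0, -0.1, 0, 0, 0, 0, 1.0],
    [0, -0.1, 0, 0, 0, 0, 1.0],
    [0, 0, 0, 0, 0, 0, 1.0],
  ],
)

```text
time_s: 18.35
tool_pos: [0.434, 0.2229, 0.088]
orientation: [3.141, 0.0, 0.015]
ft_force: [-1.5, -6.6, -0.3]
opening: 0.0138
```

```bash
python3 f.py
python3 - <<'E'
from h import *
s=r.capture("side")[:,:,::-1]
cv2.imwrite("pics/s12.png",cv2.resize(s[275:365,235:325],None,fx=6.6,fy=6.6,interpolation=cv2.INTER_CUBIC))
E
```

```text
t 18.6 pos [0.434  0.2229 0.088 ] yaw 0.8 th 177.1 r 0.044 F [-1.22 -7.16 -0.76] rad 0.86 cw -7.21 M [-1.8   0.25 -0.01]
```

View pics/s12.png

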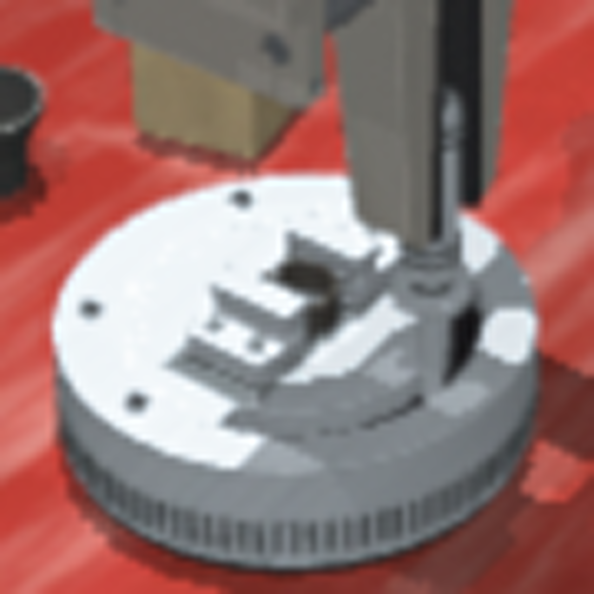

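move_arm(
  targets=[
    [0, -0.15, 0, 0, 0, 0, 1.0],
    [0, -0.15, 0, 0, 0, 0, 1.0],
    [0, 0, 0, 0, 0, 0, 1.0],
  ],
)

```text
time_s: 18.95
tool_pos: [0.4339, 0.2254, 0.0879]
orientation: [3.14, 0.001, 0.015]
ft_force: [0.2, -10.3, -0.7]
opening: 0.0137
```

```bash
python3 f.py
```

```text
t 19.2 pos [0.4339 0.2253 0.0879] yaw 0.9 th 173.9 r 0.0444 F [ -0.33 -10.     0.03] rad -0.74 cw -9.98 M [-2.44  0.1   0.  ]
```

move_arm(
  targets=[
    [0, -0.15, 0, 0, 0, 0, 1.0],
    [0, -0.15, 0, 0, 0, 0, 1.0],
    [0, 0, 0, 0, 0, 0, 1.0],
  ],
)

```text
time_s: 19.5
tool_pos: [0.4337, 0.2277, 0.0878]
orientation: [3.138, 0.001, 0.016]
ft_force: [0.2, -12.5, 0.0]
opening: 0.0136
```

```bash
python3 f.py
```

```text
t 19.75 pos [0.4337 0.2277 0.0878] yaw 0.9 th 170.9 r 0.0449 F [  0.07 -12.45   0.42] rad -2.04 cw -12.28 M [-3.18 -0.05  0.01]
```

move_arm(
  targets=[
    [0.02, -0.15, 0, 0, 0, 0, 1.0],
    [0, -0.1, 0, 0, 0, 0, 1.0],
    [0, 0, 0, 0, 0, 0, 1.0],
  ],
)

```text
time_s: 20.05
tool_pos: [0.4337, 0.2297, 0.0877]
orientation: [3.137, 0.002, 0.016]
ft_force: [0.4, -15.8, 0.5]
opening: 0.0139
```

```bash
python3 f.py
python3 - <<'E'
from h import *
s=r.capture("side")[:,:,::-1]
cv2.imwrite("pics/s13.png",cv2.resize(s[275:365,235:325],None,fx=6.6,fy=6.6,interpolation=cv2.INTER_CUBIC))
E
```

```text
t 20.3 pos [0.4337 0.2296 0.0877] yaw 0.9 th 168.5 r 0.0452 F [  0.96 -15.41   0.13] rad -4.02 cw -14.9 M [-3.88 -0.18 -0.  ]
```

View pics/s13.png

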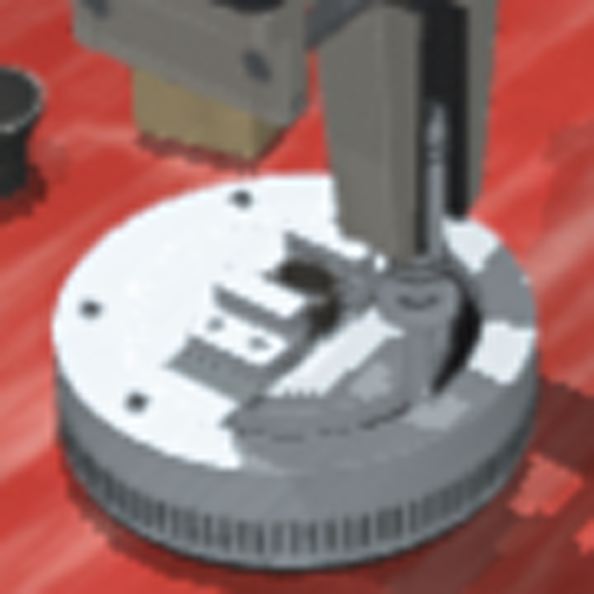

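move_arm(
  targets=[
    [0, 0.4, 0, 0, 0, 0, 1.0],
    [0, 0.4, 0, 0, 0, 0, 1.0],
    [0, 0.3, 0, 0, 0, 0, 1.0],
    [0, 0, 0, 0, 0, 0, 1.0],
  ],
)

```text
time_s: 20.75
tool_pos: [0.4349, 0.2212, 0.0883]
orientation: [-3.141, -0.001, 0.014]
ft_force: [-1.5, -1.1, -2.7]
opening: 0.0133
```

```bash
python3 f.py
```

```text
t 21.0 pos [0.4347 0.2212 0.0882] yaw 0.8 th 179.2 r 0.0433 F [-0.5  -1.78 -1.21] rad 0.48 cw -1.79 M [-0.47  0.19  0.02]
```

move_arm(
  targets=[
    [0, 0.3, 0, 0, 0, 0, 1.0],
    [0, 0, 0, 0, 0, 0, 1.0],
  ],
)

```text
time_s: 21.2
tool_pos: [0.4349, 0.2181, 0.0883]
orientation: [-3.141, -0.001, 0.014]
ft_force: [0.1, 0.7, -0.9]
opening: 0.0131
```

```bash
python3 f.py
python3 - <<'E'
from h import *
s=r.capture("side")[:,:,::-1]
cv2.imwrite("pics/s14.png",cv2.resize(s[275:365,235:325],None,fx=6.6,fy=6.6,interpolation=cv2.INTER_CUBIC))
E
```

```text
t 21.45 pos [0.4347 0.2181 0.0882] yaw 0.8 th 183.4 r 0.0434 F [ 0.13  0.06 -0.85] rad -0.14 cw 0.05 M [ 0.02  0.03 -0.01]
```

View pics/s14.png

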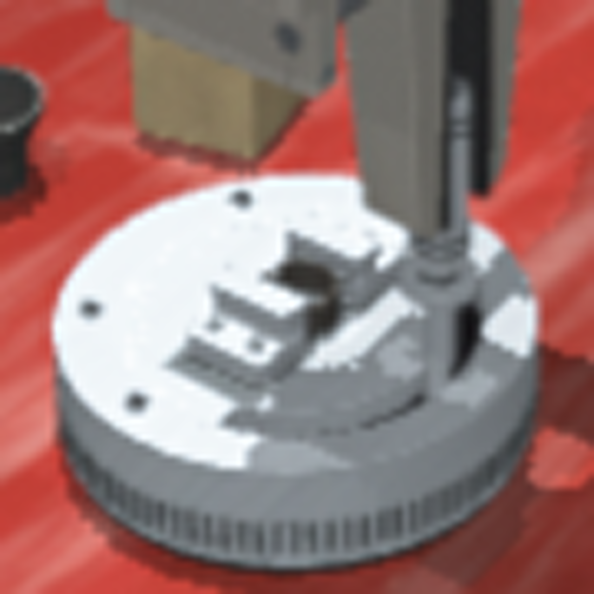

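move_arm(
  targets=[
    [0, 0, -0.5, 0, 0, 0, 1.0],
    [0, 0, -1.5, 0, 0, 0, 1.0],
    [0, 0, -4, 0, 0, 0, 1.0],
    [0, 0, -5, 0, 0, 0, 1.0],
    [0, 0, -2, 0, 0, 0, 1.0],
  ],
)

```text
time_s: 22.0
tool_pos: [0.4361, 0.2187, 0.2226]
orientation: [-3.139, -0.005, 0.014]
ft_force: [0.6, 0.1, -1.9]
opening: 0.0137
```

```bash
python3 f.py
python3 - <<'E'
from h import *
s=r.capture("side")[:,:,::-1]
cv2.imwrite("pics/s15.png",cv2.resize(s[205:365,235:335],None,fx=6,fy=3.75,interpolation=cv2.INTER_CUBIC))
cv2.imwrite("pics/s15b.png",cv2.resize(s[295:365,235:325],None,fx=8,fy=8,interpolation=cv2.INTER_CUBIC))
X=r.sense()["tool_pos"]
for z in (-.0684,-.0264,0): print((P("side",X+[0,0,z])-[235,205])*[6,3.75])
E
```

```text
t 22.25 pos [0.4337 0.2175 0.217 ] yaw 0.8 th 184.0 r 0.0444 F [-0.03  0.28 -1.18] rad 0.01 cw 0.28 M [ 0.02  0.02 -0.01]
[[394.83784249 260.17210952]]
[[394.61189819 175.82737476]]
[[394.46408274 120.64804921]]
```

View pics/s15.png

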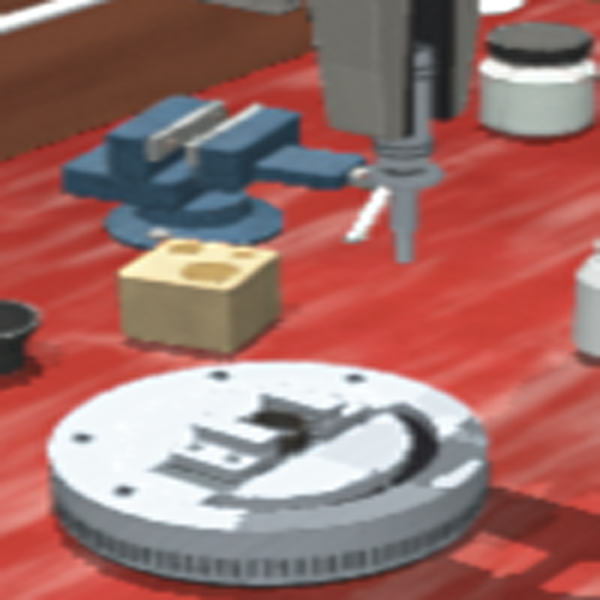

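View pics/s15b.png

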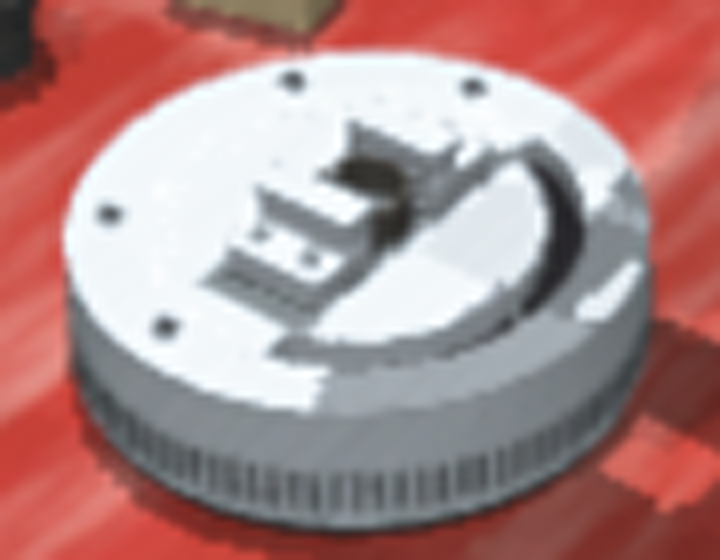

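move_arm(
  targets=[
    [-0.63, 4.3, 0, 0, 0, 0, 1.0],
    [-0.63, 4.3, 0, 0, 0, 0, 1.0],
    [-0.63, 4.3, 0, 0, 0, 0, 1.0],
    [-0.63, 4.3, 0, 0, 0, 0, 1.0],
    [-0.63, 4.3, 0, 0, 0, 0, 1.0],
  ],
)

```text
time_s: 22.8
tool_pos: [0.4045, 0.001, 0.2166]
orientation: [3.142, 0.003, 0.015]
ft_force: [0.1, -1.1, -1.1]
opening: 0.0135
```

move_arm(
  targets=[
    [-0.63, 4.3, 0, 0, 0, 0, 1.0],
    [-0.63, 4.3, 0, 0, 0, 0, 1.0],
    [-0.63, 4.3, 0, 0, 0, 0, 1.0],
    [0, 0, 0, 0, 0, -8.1, 1.0],
    [0, 0, 0, 0, 0, -8.1, 1.0],
  ],
)

```text
time_s: 23.3
tool_pos: [0.3876, -0.128, 0.2165]
orientation: [-3.14, 0.003, 0.299]
ft_force: [-0.5, -0.5, -0.6]
opening: 0.0135
```

move_arm(
  targets=[
    [0, 0, 0, 0, 0, -8.1, 1.0],
    [0, 0, 0, 0, 0, -8.1, 1.0],
    [0, 0, 0, 0, 0, -8.1, 1.0],
    [0, 0, 0, 0, 0, -8.1, 1.0],
    [0, 0, 0, 0, 0, -8.1, 1.0],
  ],
)

```text
time_s: 23.8
tool_pos: [0.388, -0.1265, 0.2164]
orientation: [-3.138, 0.001, 1.01]
ft_force: [-0.4, 0.1, -0.8]
opening: 0.0136
```

move_arm(
  targets=[
    [0, 0, 0, 0, 0, -8.1, 1.0],
    [0, 0, 0, 0, 0, -8.1, 1.0],
    [0, 0, 0, 0, 0, -8.1, 1.0],
    [0, 0, 0, 0, 0, -7.8, 1.0],
    [0, 0, 0, 0, 0, 0, 1.0],
  ],
)

```text
time_s: 24.3
tool_pos: [0.3881, -0.1265, 0.2166]
orientation: [-3.139, -0.001, 1.566]
ft_force: [0.1, -0.2, -1.2]
opening: 0.0135
```

Run:
```python
from h import *
s=r.capture("side")[:,:,::-1]
cv2.imwrite("pics/s16.png",cv2.resize(s[150:270,340:440],None,fx=6,fy=5,interpolation=cv2.INTER_CUBIC))
S=r.sense();print(S["tool_pos"],S["orientation"],S["time_s"],S["joints"])
```

```text
[ 0.38819546 -0.12652357  0.216836  ] [-3.13919429e+00 -8.05233978e-04  1.56110931e+00] 24.35 [-3.18777398e-01  3.03620319e-03  2.06172464e+00  4.25446862e-05
  1.07936146e+00 -3.09111472e-01]
```

View pics/s16.png

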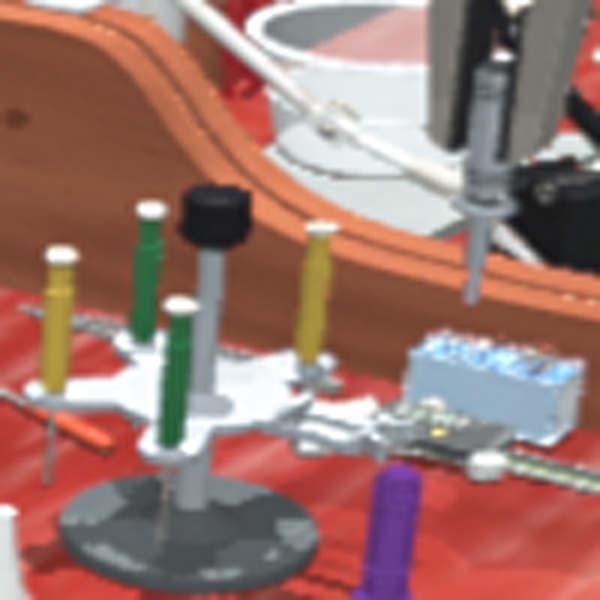

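move_arm(
  targets=[
    [0, 0, 4, 0, 0, 0, 1.0],
    [0, 0, 4, 0, 0, 0, 1.0],
    [0, 0, 1.9, 0, 0, 0, 1.0],
    [0, 0, 0, 0, 0, 0, 1.0],
    [0, 0, 0, 0, 0, 0, 1.0],
  ],
)

```text
time_s: 24.85
tool_pos: [0.3888, -0.1267, 0.1191]
orientation: [-3.14, -0.0, 1.562]
ft_force: [-0.4, -0.6, -0.9]
opening: 0.0137
```

Run:
```python
from h import *
s=r.capture("side")[:,:,::-1]
cv2.imwrite("pics/s17.png",cv2.resize(s[180:260,350:440],None,fx=8,fy=7.5,interpolation=cv2.INTER_CUBIC))
S=r.sense();print(S["tool_pos"],S["orientation"],S["time_s"])
```

```text
[ 0.38951425 -0.12696871  0.1197428 ] [3.14102435e+00 1.65982572e-04 1.56232967e+00] 24.9
```

View pics/s17.png

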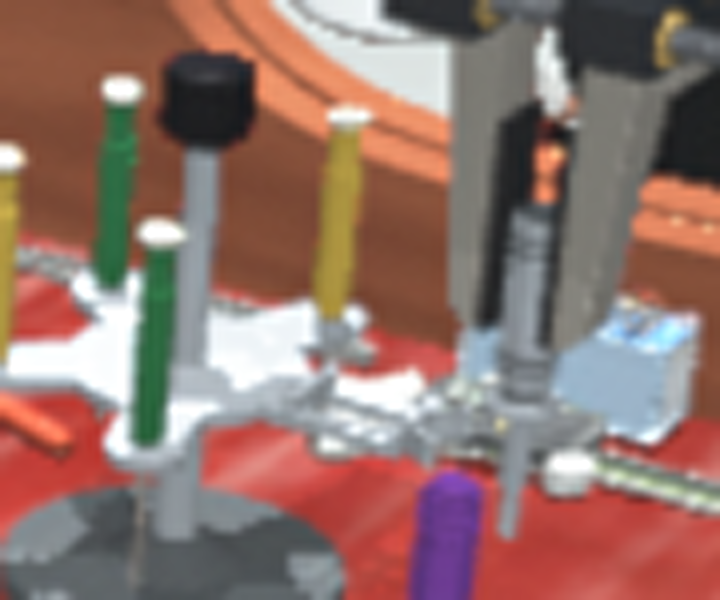

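move_arm(
  targets=[
    [0, 0.8, 0, 0, 0, 0, 1.0],
    [0, 0.8, 0, 0, 0, 0, 1.0],
    [0, 0.8, 0, 0, 0, 0, 1.0],
    [0, 0, 0, 0, 0, 0, 1.0],
  ],
)

```text
time_s: 25.3
tool_pos: [0.4148, -0.1271, 0.1196]
orientation: [3.14, 0.0, 1.564]
ft_force: [-0.7, -0.0, -1.2]
opening: 0.0136
```

move_arm(
  targets=[
    [0, 0.8, 0, 0, 0, 0, 1.0],
    [0, 0.8, 0, 0, 0, 0, 1.0],
    [0, 0.65, 0, 0, 0, 0, 1.0],
    [0, 0, 0, 0, 0, 0, 1.0],
  ],
)

```text
time_s: 25.7
tool_pos: [0.4366, -0.1272, 0.1191]
orientation: [3.141, 0.0, 1.564]
ft_force: [0.2, -0.1, -1.3]
opening: 0.0135
```

Run:
```python
from h import *
s=r.capture("side")[:,:,::-1]
cv2.imwrite("pics/s18.png",cv2.resize(s[180:260,350:440],None,fx=8,fy=7.5,interpolation=cv2.INTER_CUBIC))
F=[]
for i in range(4): r.capture("top"); F.append(r.sense()["ft_force"])
S=r.sense();print(S["tool_pos"],S["orientation"],S["time_s"],np.mean(F,0))
```

```text
[ 0.43510051 -0.12704109  0.11899601] [-3.14116496e+00 -1.20068573e-04  1.56401134e+00] 25.95 [ 0.04216073  0.35243546 -1.18690855]
```

View pics/s18.png

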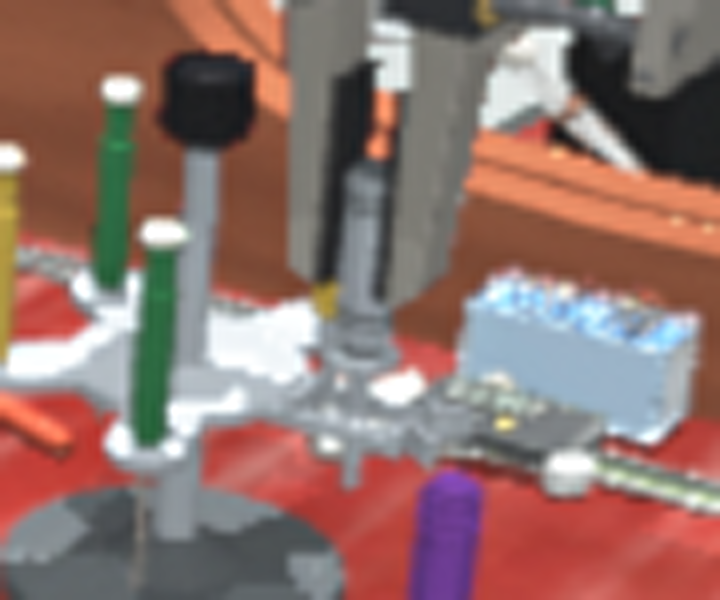

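move_arm(
  targets=[
    [0, 0.1, 0.5, 0, 0, 0, 1.0],
    [0, 0, 0.5, 0, 0, 0, 1.0],
    [0, 0, 0.3, 0, 0, 0, 1.0],
    [0, 0, 0, 0, 0, 0, 1.0],
  ],
)

```text
time_s: 26.35
tool_pos: [0.436, -0.127, 0.1054]
orientation: [-3.14, -0.0, 1.564]
ft_force: [0.1, 0.6, -1.0]
opening: 0.0136
```

```bash
python3 f.py
```

```text
t 26.6 pos [ 0.4366 -0.1271  0.1062] yaw 89.6 th 263.2 r 0.3502 F [-0.26  0.16 -0.88] rad -0.12 cw 0.28 M [-0.01 -0.08  0.02]
```

Another 2 mm to touch, then open.

move_arm(
  targets=[
    [0, 0, 0.15, 0, 0, 0, 1.0],
    [0, 0, 0, 0, 0, 0, 1.0],
    [0, 0, 0, 0, 0, 0, 1.0],
  ],
)

```text
time_s: 26.9
tool_pos: [0.4365, -0.1271, 0.1046]
orientation: [3.142, 0.0, 1.564]
ft_force: [-0.6, -0.3, -1.7]
opening: 0.0133
```

```bash
python3 f.py
```

```text
t 27.15 pos [ 0.4365 -0.1271  0.1046] yaw 89.6 th 263.2 r 0.3502 F [-0.03 -0.06 -0.74] rad 0.06 cw 0.02 M [-0.04 -0.07  0.02]
```

move_arm(
  targets=[
    [0, 0, 0.1, 0, 0, 0, 1.0],
    [0, 0, 0.05, 0, 0, 0, 1.0],
    [0, 0, 0, 0, 0, 0, 1.0],
  ],
)

```text
time_s: 27.45
tool_pos: [0.4367, -0.1273, 0.1043]
orientation: [3.141, 0.0, 1.564]
ft_force: [-5.2, 0.4, 17.2]
opening: 0.014
```

```bash
python3 f.py
python3 - <<'E'
from h import *
s=r.capture("side")[:,:,::-1]
cv2.imwrite("pics/s19.png",cv2.resize(s[180:260,350:440],None,fx=8,fy=7.5,interpolation=cv2.INTER_CUBIC))
E
```

```text
t 27.7 pos [ 0.4367 -0.1273  0.1043] yaw 89.6 th 263.2 r 0.3503 F [-5.28  0.83 17.69] rad -0.2 cw 5.34 M [0.13 1.   0.  ]
```

View pics/s19.png

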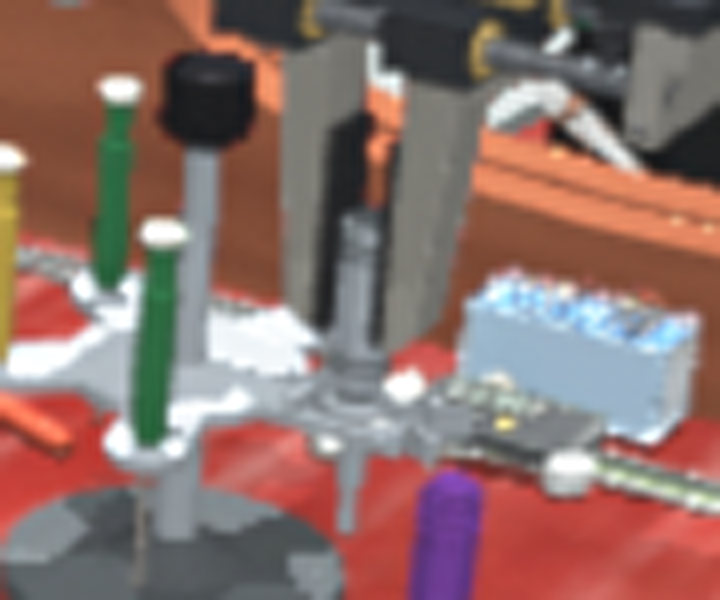

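move_arm(
  targets=[
    [0, 0, -0.1, 0, 0, 0, 1.0],
    [0, 0, 0, 0, 0, 0, 2.2],
    [0, 0, 0, 0, 0, 0, 3.5],
    [0, 0, 0, 0, 0, 0, 3.5],
  ],
  squeeze=10,
)

```text
time_s: 28.15
tool_pos: [0.4364, -0.1271, 0.104]
orientation: [-3.141, -0.0, 1.564]
ft_force: [0.4, -0.1, -1.0]
opening: 0.0347
```

Run:
```python
from h import *
s=r.capture("side")[:,:,::-1]
cv2.imwrite("pics/s20.png",cv2.resize(s[180:260,350:440],None,fx=8,fy=7.5,interpolation=cv2.INTER_CUBIC))
print(r.sense()["tool_pos"])
```

```text
[ 0.43642158 -0.12708214  0.10394519]
```

View pics/s20.png

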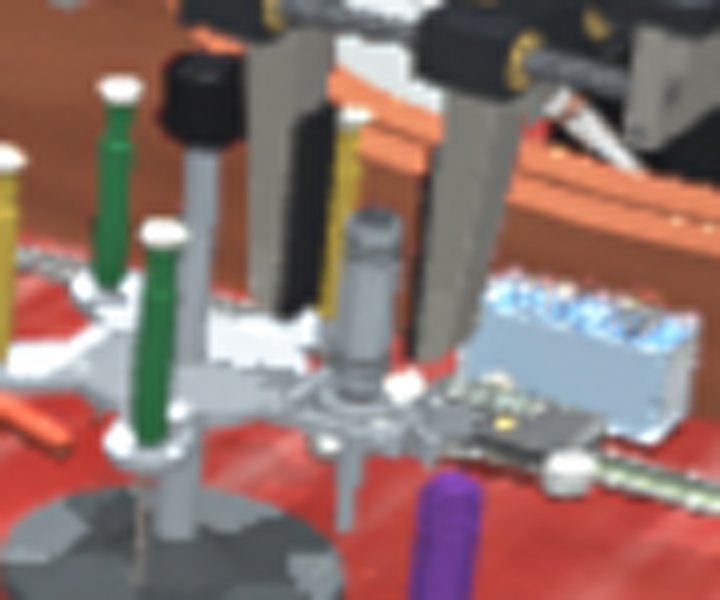

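move_arm(
  targets=[
    [0, 0, -1, 0, 0, 0, 3.5],
    [0, 0, -3, 0, 0, 0, 3.5],
    [0, 0, -5, 0, 0, 0, 3.5],
    [0, 0, -5, 0, 0, 0, 3.5],
    [0, 0, -5, 0, 0, 0, 3.5],
  ],
)

```text
time_s: 28.7
tool_pos: [0.4359, -0.1269, 0.2968]
orientation: [3.141, 0.0, 1.564]
ft_force: [0.3, 0.1, -0.2]
opening: 0.0348
```

move_arm(
  targets=[
    [5, -1, 0, 0, 0, 0, 3.5],
    [5, -1, 0, 0, 0, 0, 3.5],
    [5, -1, 0, 0, 0, 0, 3.5],
    [0, 0, 0, 0, 0, 0, 3.5],
    [0, 0, 0, 0, 0, 0, 3.5],
  ],
)

```text
time_s: 29.2
tool_pos: [0.4079, 0.0211, 0.2948]
orientation: [3.141, 0.0, 1.568]
ft_force: [0.6, 0.9, 0.6]
opening: 0.035
```

Run:
```python
from h import *
s=r.capture("side")[:,:,::-1];t=r.capture("top")[:,:,::-1]
cv2.imwrite("pics/s21.png",s);cv2.imwrite("pics/t21.png",t)
cv2.imwrite("pics/s21a.png",cv2.resize(s[170:300,320:430],None,fx=7,fy=4.6,interpolation=cv2.INTER_CUBIC))
cv2.imwrite("pics/t21a.png",cv2.resize(t[220:310,230:450],None,fx=3.6,fy=3.6,interpolation=cv2.INTER_CUBIC))
print(r.sense()["tool_pos"],r.sense()["time_s"])
```

```text
[0.40824969 0.01951999 0.29445993] 29.3
```

View pics/s21.png

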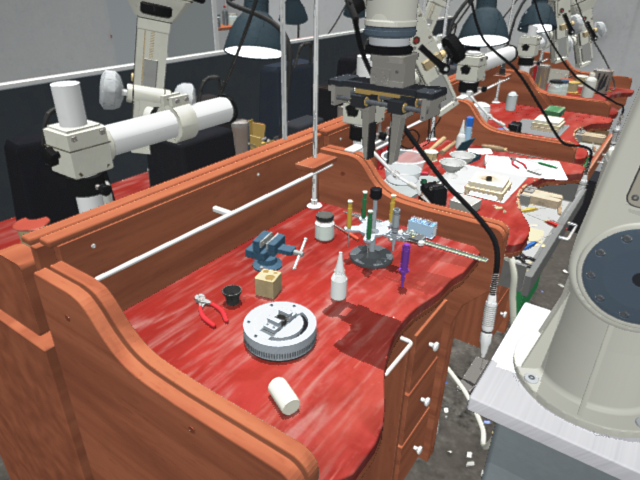

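View pics/s21a.png

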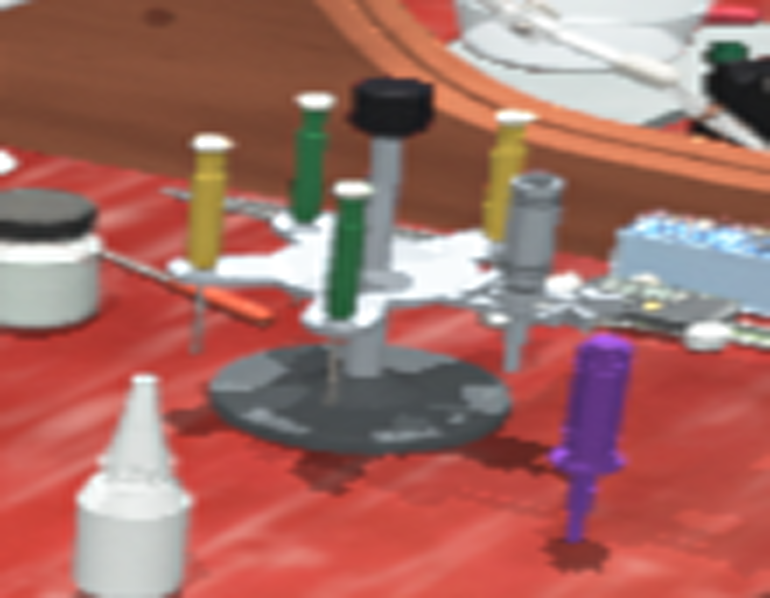

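View pics/t21a.png

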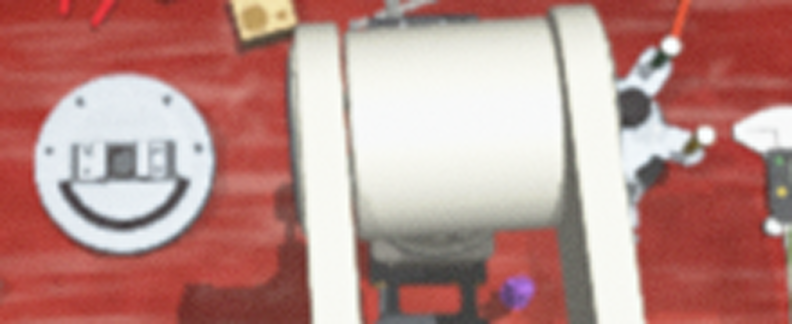

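Run:
```python
from h import *
ss=lambda u,v:np.array((320+u/7,170+v/4.6))
a=ray("side",ss(546,183),.141);b=ray("side",ss(536,185),.141);print(a,b,b-a)
a=ray("side",ss(519,372),.036);b=ray("side",ss(512,369),.036);print(a,b,b-a)
s0=cv2.imread("pics/side0.png")
s2=cv2.imread("pics/s2.png");s21=cv2.imread("pics/s21a.png")
cv2.imwrite("pics/cmp.png",np.hstack([s2[150:400,430:650],s21[150:400,430:650]]).repeat(1,0))
cv2.imwrite("pics/cmp.png",cv2.resize(cv2.imread("pics/cmp.png"),None,fx=1.8,fy=1.8))
```

```text
[ 0.42840788 -0.12045733] [ 0.4298274 -0.1166611] [0.00141952 0.00379623]
[ 0.43236112 -0.12995361] [ 0.43555273 -0.13131129] [ 0.00319162 -0.00135768]
```

View pics/cmp.png

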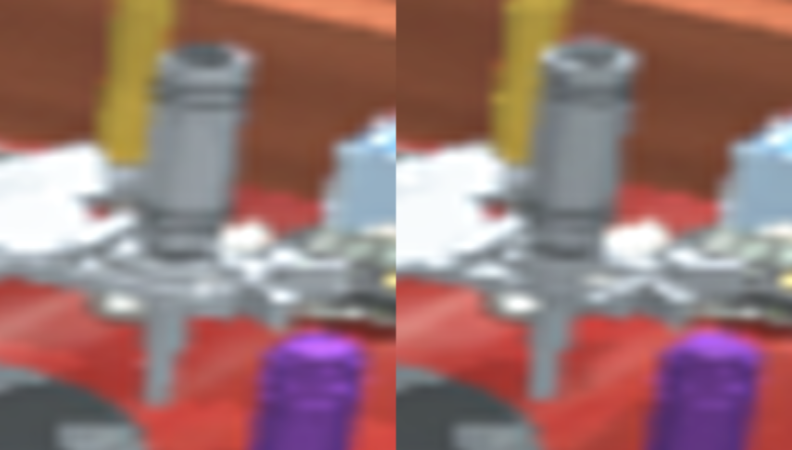

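Run:
```python
import cv2,numpy as np
t=cv2.imread("pics/t21.png");o=cv2.imread("pics/top0.png");s=cv2.imread("pics/s21.png");so=cv2.imread("pics/side0.png")
f=lambda a,y,x,h,w:cv2.resize(a[y:y+h,x:x+w],(390,290),interpolation=cv2.INTER_CUBIC)
cv2.imwrite("pics/cmp2.png",np.vstack([np.hstack([f(o,245,240,36,48),f(t,245,240,36,48)]),np.hstack([f(so,300,250,45,60),f(s,300,250,45,60)])]))
```

```text
(no output)
```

View pics/cmp2.png

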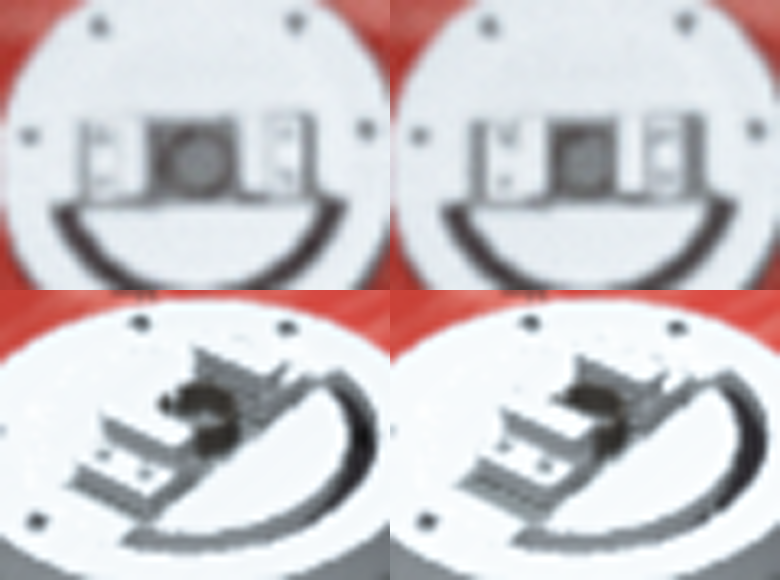

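```bash
python3 -c "
from rig import r
print(r.close_job())"
```

```text
the job is handed in; nothing more can be done
None
```

I handed the job in at about 29 s, with the blank locked in the chuck and the key hung back on its hook.

**What I did**
- I turned the stand by its knob so the hook faces the robot, then took the key out.
- I slid the tip along the slot from its anticlockwise end. At about 230° (50° anticlockwise of the front), the vertical force fell by about 2 N, so the tip had dropped into the hole.
- I swung the collar about 50° clockwise by the tool's angle. The key flexed, so the collar itself turned less. The resistance stayed near 3 N, then climbed as the jaws met the blank. I tightened to about 15 N.
- I eased the load to zero, drew the key out and hung it back.

**Last checks**
- **Jaws:** the gap between them measures about 22 mm in the top picture, down from 30 mm, which matches the blank. I could not read the jaw force directly.
- **Key:** it hangs upright at the same height as before, about 2–3 mm further in towards the stand axis than at the start. That is inside the 6 mm limit as far as the pictures show.
- **Hook:** I measured it at 179.4° (front is 180°) right after turning the stand. In the final picture the head looks unturned.
- **Bystanders:** the jar, loupe, mallet head, glue bottle and the purple look-alike all appear where they started.
- **Arm:** it was clear of everything when I handed in.

**What disagreed:** the two cameras differed by about 3 mm in y at the chuck, and by a few mm at the stand. I allowed for this by comparing the tip with the slot in the side camera and by watching the forces.

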